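# Offer a spread snap ring to the spindle groove and hold it

### The arm

A 6-joint arm with a two-finger parallel gripper is mounted at the origin on a cart in front of the work surface, level with it; the furniture and walls round the work are solid. World frame = base frame: x ahead of the robot, y to its left, z up, the work surface at z = 0. Lengths are in m, angles in rad, forces in N, time in s.
With the tool pointing down it reaches from about 0.35 to 0.975 m from the base axis. Payload 4.9 kg.
Tool frame: the origin (TCP) lies between the finger pads; the fingertips stand 19 mm ahead of it and the grasp point (between the pads) is the TCP (robot.tip_extent is the distance from the TCP to the fingertips, in m); z points along the fingers, y is the direction in which the jaws open and shut (so a half turn about z gives the same grasp; the last joint's range is limited). The gripper opens to 85 mm and grips with 20 to 120 N. Pads are 22 mm wide; open, the fingers measure 114 mm over their backs; the gripper's body (76 mm by 85 mm) begins 54 mm behind the grasp point. The pads swing forward as they close: fully open they stand 13 mm farther back than shut.
Start: joints at [-1.443, 0.053, 1.613, -0, 1.476, -0.119], TCP at [0.153, -0.606, 0.25] pointing down, gripper open.
Joint ranges: [-3.01, 3.01], [-1.01, 2.22], [0.06, 2.58], [-1.02, 4.17], [0.09, 2.62], [-3.14, 3.14]. Speed limits (rad/s): [2.57, 2.57, 3.14, 3.14, 3.14, 3.14].

### API

Orientations are given as a rotation vector (axis times angle).
In Python, from station import robot gives the robot as it stands.
- The arm moves only by the tool send_rows, never from a script. Its argument "series" is a list of rows, each an object of numbers: "fingers": the opening, from -1 (shut) to 1 (fully open); "x", "y", "z": the shift along the tool's x, y, z scaled (see below); "ax", "ay", "az": the turn, a rotation vector about the tool's x, y, z scaled (see below). In form: [{"fingers": .., "x": .., "y": .., "z": .., "ax": .., "ay": .., "az": ..}, ...]. A call has 1 to 20 rows; each row shifts and turns the pose as measured when the row begins, along the tool's axes as they then stand; what a row does not reach is not made up. The controller multiplies each number of a shift by 0.03 m and each number of a turn by pi/4 rad. A row lasts 1/12 s, in which the tool goes at most 41.7 mm and 7.16 degrees, less where a joint would pass 70% of its speed; a pose out of reach is approached as far as the arm can. A call with a number of a shift or a turn outside -1 to 1 is refused whole. A call with a gripper value outside its range is refused whole. The fingers move at their own pace and stop on an object; "squeeze" is the grip in N (left out, the last holds). Time passes only in rows, so rows that do not move let the fingers close. It gives the time, the measured TCP pose, the force and the opening at its end, in the units of the state.
- robot.state(): the state, without advancing time (a new reading comes with each control period).
- robot.grab_frame(name): name is "scene" or "top"; returns a dict with "pixels" (384x512x3 uint8, red, green, blue), "fx", "fy", "cx", "cy" (pixels), "R" (3x3) and "t" (3): a world point X has camera coordinates R X + t. Camera axes: x right, y down, z forward; pixel columns grow to the right and rows downward; lengths in m; the calibration is good to about 2 mm. A picture is of the moment at which its call begins. There is no depth.
- robot.finish_job(): hands the job in, once; it reports no verdict.
The state is a dict: "clock": time; "q": joint angles; "qvel": joint speeds; "tau": joint torques, N m; "eef_pos": TCP position; "tcp_rot": TCP orientation; "ft_force": force on the tool from outside, world axes, zero at the start; "torque": the same for the moment, N m; "finger_gap": finger opening in m.
Only numpy, scipy, OpenCV 4.12 (cv2) and the standard library are available. Lean on these libraries where they do the work, as an engineer would, in place of code of your own. Each camera call takes 0.05 s, during which the arm holds its last target.

### The job

Squeeze the ring pliers that stand in the notched stand by their two upright handles so that the snap ring on their tips is fully spread, and lift them out. Slide the spread ring square and centred over the free end of the drive unit's spindle to the groove, and finish while still holding it there: squeezed fully open, level with the middle of the groove, and hanging from your grip alone without touching the spindle. Do not let the ring snap shut on the way, do not force it against the drive unit, and leave the jar, the dropper bottle, the marker pen and the forceps where they are.

Things in the scene. Friction and masses are not known exactly. Their poses are not given: they have to be found in the camera images.
- pliers: Steel ring pliers with two black flat-sided handles, loose, about 0.17 kg, upright in the stand, snap ring on the tips below. Origin: middle of the pivot pin, a dark square bar 10 x 10 x 66 mm, 118 mm above the worktop at first. x along the pin = axis of the ring (both directions alike), z up the handles, y from one handle to the other.
- handle_mid (a point): Point midway between the handles, 62 mm above the pivot: the height to grip, closing along y. Handles reach 20 to 76 mm above the pivot, 12 mm thick along x. Relaxed they splay as a V, 63 mm wide outside at the top, 45 mm at 40 mm above the pivot; squeezed to their firm stops the outsides are parallel, upright, 26 mm apart. Axes as the pliers'.
- ring_centre (a point): Centre of the spread ring, 76.4 mm straight below the pivot; pliers' axes. The ring is a dark C of 4.4 mm wire in the plane x = 0, pinned to the tips, and cannot come off. Spread: round, 42 mm inside, gap at the top, lowest point 102 mm below the pivot. Relaxed: 26 mm inside width, too tight for the spindle, lowest point 108 mm below the pivot.
- left_half (a joint): Squeeze of the +y handle, rad: 0 relaxed, 0.25 at the stop (that side of the ring fully spread). A spring opens each handle with 2 N relaxed to 6 N at the stop; a grip of 20 N or more takes both to the stop, and a very hard one (120 N) a little past it, to 0.30.
- right_half (a joint): Squeeze of the -y handle, rad: 0 relaxed, 0.25 at the stop (that side of the ring fully spread).
- stand: Aluminium stand, fixed: base plate 80 x 70 x 8 mm, two posts 26 mm wide, 6 mm thick, 49 mm apart along x, 123 mm high. The pin of the pliers lies in an open notch 14 mm wide, 10 mm deep on top of each post, the ring hanging between the posts; squeezing does not lift them; they lift straight up and out. Origin: centre of the underside; x along the pin.
- drive: Drive unit of a slide stainer, fixed: a level bare steel spindle, 30 mm in diameter, bevelled end, axis 65 mm above the worktop, in front of a 68 mm pulley, a grey bearing block (84 mm wide, top at 107 mm) and a motor. Origin: on the worktop straight below the groove; x along the spindle from its free end towards the pulley, z up. Nothing else is under the spindle.
- groove (a point): Middle of the ring groove, on the spindle axis (groove 11 mm wide, 24 mm in diameter). Axes as the drive unit's. The pulley's hub begins 20 mm beyond it.
- spindle_end (a point): Centre of the spindle's free end, 42 mm in front of the groove's middle. Axes as the drive unit's.
- jar: Bystander: black screw-cap jar, 65 mm in diameter, 97 mm high; origin under its centre.
- oil: Bystander: small brown dropper bottle, 29 mm in diameter, 78 mm high; origin under its centre.
- marker: Bystander: black capped marker pen, 138 mm long (along its y), 18 mm thick; origin under its centre.
- steel_forceps: Bystander: steel forceps, 133 mm long (along its y), 10 mm high; origin under its centre.
Not all that is in view belongs to the job. What is shaped like the pliers but orange or red is not meant.

How it is judged:
By the outcome, as a careful person would: the job done as asked, in the order asked, and still so for the second after the job is handed in, while the arm keeps its last pose, push and grip.
It also fails if it takes over 40 s, if anything falls off the work surface, if the arm or the gripper's body presses on something with over 40 N, if the wrist force passes 120 N, or if a joint passes its speed limit or range.

## Working session

There is one attempt and no reset: what is moved stays moved. The work goes in short steps, Python scripts to look and compute and a tool call to move; the robot and the scene stay as the last step left them, time stands still between calls to the robot, and variables do not carry over. Pictures are saved under pics/ and viewed, and the job is handed in when it is done.

Besides the shell and the picture viewer there is one more tool, called in YAML: its name, and indented under it one key for each argument. send_rows: Moves the arm, as the interface text tells. Its arguments: {"type":"object","properties":{"series":{"type":"array"},"squeeze":{"type":"number"}},"required":["series"]}

```bash
ls; mkdir -p pics; python3 - <<'E'
from station import robot
import cv2,numpy as np
print(robot.state())
for n in("scene","top"):
    f=robot.grab_frame(n); cv2.imwrite(f"pics/{n}0.png",f["pixels"][:,:,::-1])
    np.savez(f"pics/{n}0.npz",**f)
    print(n,f["fx"],f["fy"],f["cx"],f["cy"],np.round(f["R"],4).tolist(),np.round(f["t"],4), "cam",-np.array(f["R"]).T@f["t"])
E
```

```text
pics
{'clock': 0.0, 'q': array([-1.44297876e+00,  5.33638522e-02,  1.61428302e+00, -1.18107925e-05,
        1.47600032e+00, -1.19000073e-01]), 'qvel': array([-3.71600285e-05,  3.80392412e-04,  1.02870165e-03, -2.77797000e-04,
        1.06229083e-03,  1.46424908e-04]), 'tau': array([ 3.49171478e-04, -3.93669283e+01, -3.70179391e+01, -9.88641233e-06,
        6.91876077e-03, -9.69412497e-07]), 'eef_pos': array([ 0.15262245, -0.6054805 ,  0.2490652 ]), 'tcp_rot': array([-3.11566112e+00, -3.86465757e-01,  3.26738543e-05]), 'ft_force': array([ 0.03059698,  0.36612795, -0.06028236]), 'torque': array([ 0.022271  ,  0.00119856, -0.00888392]), 'finger_gap': 0.08541035103977519}
scene 465.3314828543588 465.3314828543588 252.13382340546886 197.33503750353847 [[0.5288, -0.8484, 0.0228], [-0.3773, -0.259, -0.8891], [0.7603, 0.4616, -0.4571]] [0.0306 0.3813 0.6784] cam [-0.38809643 -0.18840325  0.64845965]
top 404.82740876407985 404.82740876407985 255.936300312889 189.02339200028302 [[-0.0281, -0.9995, -0.0129], [-0.987, 0.0297, -0.1576], [0.1579, 0.0084, -0.9874]] [0.371  0.5187 0.9882] cam [0.36633333 0.34717427 1.06237259]
```

View pics/scene0.png

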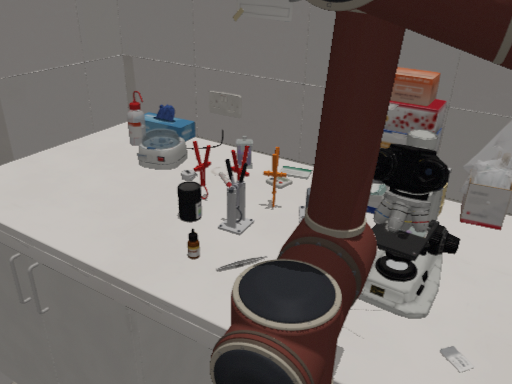

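View pics/top0.png

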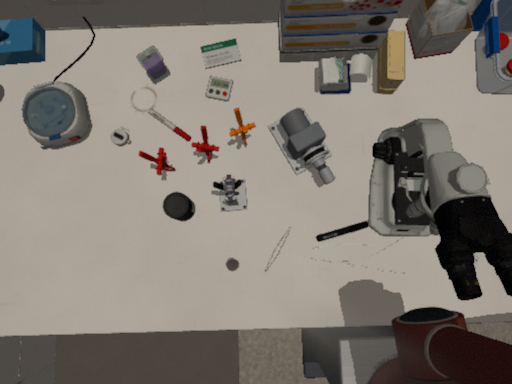

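The top view shows the black-handled pliers in a stand at about (231,188). Lookalikes are red at (161,160), red at (206,145) and orange at (241,127). The drive is at about (305,145), with its spindle end near (328,178). I'll confirm the pliers in enlarged crops.

```bash
python3 - <<'E'
import cv2
t=cv2.imread("pics/top0.png"); s=cv2.imread("pics/scene0.png")
a=cv2.resize(t[155:225,195:275],None,fx=8,fy=8,interpolation=cv2.INTER_CUBIC)
b=cv2.resize(t[100:200,260:350],None,fx=6,fy=6,interpolation=cv2.INTER_CUBIC)[:, :]
c=cv2.resize(s[135:245,170:320],None,fx=5,fy=5,interpolation=cv2.INTER_CUBIC)
cv2.imwrite("pics/a.png",a);cv2.imwrite("pics/b.png",b);cv2.imwrite("pics/c.png",c)
E
```

```text
(no output)
```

View pics/a.png

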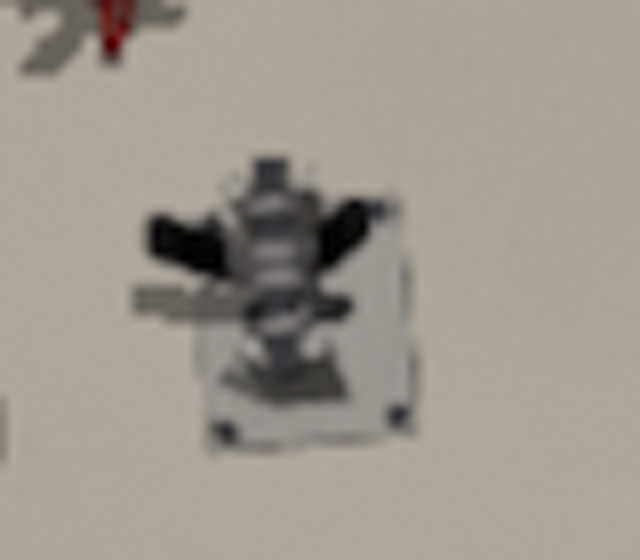

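View pics/b.png

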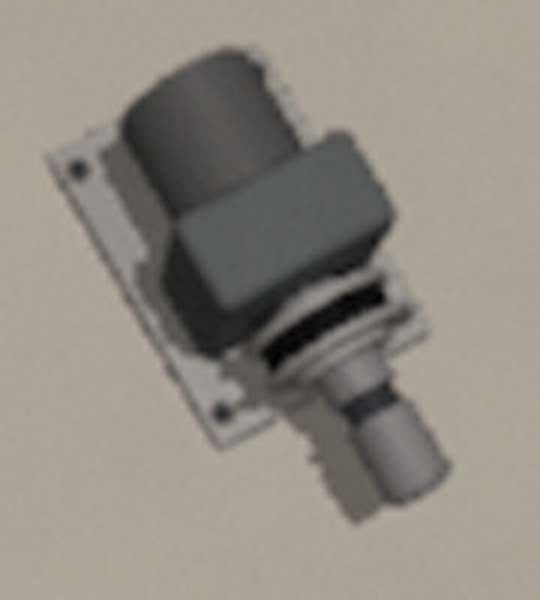

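View pics/c.png

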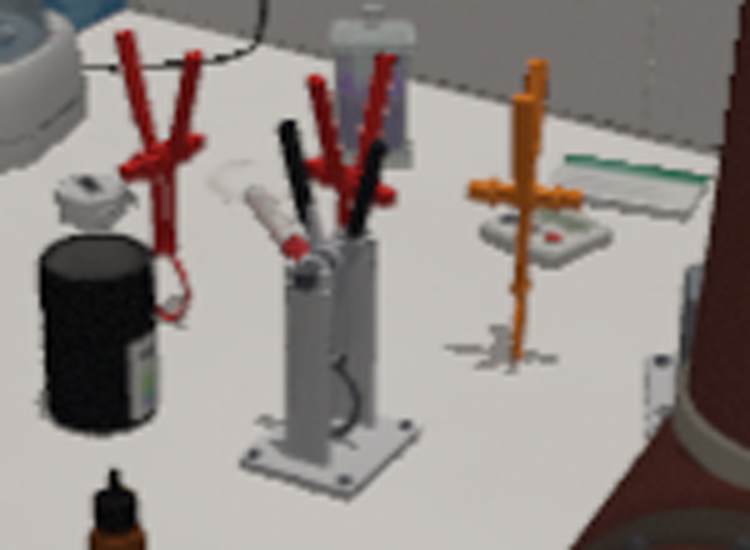

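```bash
cat > h.py <<'E'
import numpy as np,cv2
def ld(p): return dict(np.load(p))
def ray(f,u,v):
    d=np.array([(u-f["cx"])/f["fx"],(v-f["cy"])/f["fy"],1.0]); R=np.array(f["R"]);return -R.T@f["t"],R.T@d
def onz(f,uv,z):
    c,d=ray(f,*uv); return c+d*(z-c[2])/d[2]
def tri(f,p,g,q):
    c,d=ray(f,*p);e,h=ray(g,*q);d=d/np.linalg.norm(d);h=h/np.linalg.norm(h)
    s=np.linalg.lstsq(np.c_[d,-h],e-c,rcond=None)[0];a=c+d*s[0];b=e+h*s[1]
    return (a+b)/2,np.linalg.norm(a-b)
def proj(f,X):
    p=np.array(f["R"])@X+f["t"];return p[0]/p[2]*f["fx"]+f["cx"],p[1]/p[2]*f["fy"]+f["cy"]
E
python3 - <<'E'
from h import *
t=ld("pics/top0.npz");s=ld("pics/scene0.npz")
A=lambda u,v:(u/8-.44+195,v/8-.44+155); B=lambda u,v:(u/6-.42+260,v/6-.42+100); C=lambda u,v:(u/5-.4+170,v/5-.4+135)
print("pin ends (top) z.118", onz(t,A(270,158),.123),onz(t,A(282,362),.123))
print("plate corners z8: TR,BR,BL")
for p in((395,198),(412,440),(212,450)): print(onz(t,A(*p),.008))
print("plate corners scene: L,front,R")
for p in((242,462),(348,496),(420,432)): print(onz(s,C(*p),.008))
print("handle tops",tri(t,A(155,232),s,C(289,126)),tri(t,A(360,208),s,C(378,147)))
for p in((155,232),(365,208)): print(onz(t,A(*p),.19))
print("spindle: end l,r ; groove l,r; hub")
for p in((395,503),(449,466),(346,411),(390,390),(358,423),(401,400)): print(p,onz(t,B(*p),.065))
print("drive plate corners z0.008?")
for p in((45,152),(222,447),(428,330),(250,48)): print(onz(t,B(*p),.008))
E
```

```text
pin ends (top) z.118 [0.55379951 0.41947129 0.123     ] [0.49286486 0.41700847 0.123     ]
plate corners z8: TR,BR,BL
[0.56199187 0.38714518 0.008     ]
[0.48135723 0.38346538 0.008     ]
[0.47999946 0.448997   0.008     ]
plate corners scene: L,front,R
[0.47848828 0.44195343 0.008     ]
[0.48140475 0.37612669 0.008     ]
[0.55907025 0.38001451 0.008     ]
handle tops (array([0.52283234, 0.44468115, 0.18597959]), np.float64(0.004748325696641805)) (array([0.52645249, 0.38996696, 0.18642065]), np.float64(0.0002522087775225847))
[0.52075995 0.44617056 0.19      ]
[0.52568543 0.38852642 0.19      ]
spindle: end l,r ; groove l,r; hub
(395, 503) [0.5348178 0.1819357 0.065    ]
(449, 466) [0.54976703 0.1586301  0.065     ]
(346, 411) [0.57446435 0.20023651 0.065     ]
(390, 390) [0.58287095 0.18138028 0.065     ]
(358, 423) [0.56919256 0.19549685 0.065     ]
(401, 400) [0.57845318 0.17702142 0.065     ]
drive plate corners z0.008?
[0.70963284 0.32103644 0.008     ]
[0.5718274  0.24731368 0.008     ]
[0.62196664 0.15356319 0.008     ]
[0.75560825 0.2265523  0.008     ]
```

```bash
python3 - <<'E'
import cv2,numpy as np
t=cv2.imread("pics/top0.png"); s=cv2.imread("pics/scene0.png")
a=cv2.resize(t[100:384,290:512],None,fx=2.1,fy=2.1,interpolation=cv2.INTER_CUBIC)
c=cv2.resize(s[0:384,290:512],None,fx=1.55,fy=1.55,interpolation=cv2.INTER_CUBIC)
cv2.imwrite("pics/d.png",np.hstack([a[:590,:440],c[:590,:344]]))
E
```

```text
(no output)
```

View pics/d.png

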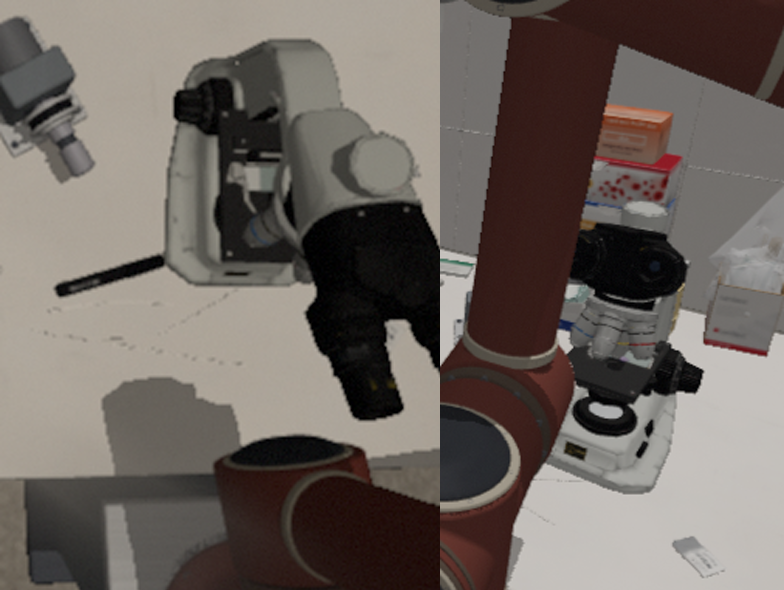

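```bash
python3 - <<'E'
from h import *
t=ld("pics/top0.npz");s=ld("pics/scene0.npz")
print(tri(t,(470,178.6),s,(421.6,138.7)))
print(tri(t,(466,293),s,(383.5,164.5)))
for z in (.3,.35,.4): print(onz(t,(466,295),z),onz(t,(505,270),z),onz(t,(440,180),z), onz(t,(388,215),.02))
E
```

```text
(array([ 0.48708882, -0.02604762,  0.35364717]), np.float64(0.0006881775286107942))
(array([ 0.29484014, -0.00389678,  0.36035322]), np.float64(0.019413875239652923))
[ 0.28165388 -0.02282474  0.3       ] [ 0.32420008 -0.09873284  0.3       ] [0.4951093  0.00306106 0.3       ] [0.45525487 0.01856781 0.02      ]
[0.28720756 0.00144154 0.35      ] [ 0.32696338 -0.06948814  0.35      ] [0.48666356 0.02562964 0.35      ] [0.45525487 0.01856781 0.02      ]
[0.29276124 0.02570783 0.4       ] [ 0.32972668 -0.04024344  0.4       ] [0.47821782 0.04819821 0.4       ] [0.45525487 0.01856781 0.02      ]
```

send_rows:
  series:
    - {"fingers": 1, "z": -1}
    - {"fingers": 1, "z": -1}
    - {"fingers": 1, "z": -1}
    - {"fingers": 1, "z": -1}
    - {"fingers": 1, "z": -1}
    - {"fingers": 1, "z": -1}
    - {"fingers": 1, "z": -1}
    - {"fingers": 1, "z": -1}
    - {"fingers": 1, "z": -1}

```text
validation failed for argument at $.se...
```

send_rows:
  series:
    - {"fingers": 1, "x": 0, "y": 0, "z": -1, "ax": 0, "ay": 0, "az": 0}
    - {"fingers": 1, "x": 0, "y": 0, "z": -1, "ax": 0, "ay": 0, "az": 0}
    - {"fingers": 1, "x": 0, "y": 0, "z": -1, "ax": 0, "ay": 0, "az": 0}
    - {"fingers": 1, "x": 0, "y": 0, "z": -1, "ax": 0, "ay": 0, "az": 0}
    - {"fingers": 1, "x": 0, "y": 0, "z": -1, "ax": 0, "ay": 0, "az": 0}
    - {"fingers": 1, "x": 0, "y": 0, "z": -1, "ax": 0, "ay": 0, "az": 0}
    - {"fingers": 1, "x": 0, "y": 0, "z": -1, "ax": 0, "ay": 0, "az": 0}
    - {"fingers": 1, "x": 0, "y": 0, "z": -1, "ax": 0, "ay": 0, "az": 0}
    - {"fingers": 1, "x": 0, "y": 0, "z": -1, "ax": 0, "ay": 0, "az": 0}

```text
clock: 0.85
eef_pos: [0.1525, -0.6042, 0.5107]
tcp_rot: [-3.082, -0.382, 0.0]
ft_force: [-0.4, -0.4, 0.3]
finger_gap: 0.0855
```

send_rows:
  series:
    - {"fingers": 1, "x": 0.95, "y": -0.98, "z": 0, "ax": 0, "ay": 0, "az": 0}
    - {"fingers": 1, "x": 0.95, "y": -0.98, "z": 0, "ax": 0, "ay": 0, "az": 0}
    - {"fingers": 1, "x": 0.95, "y": -0.98, "z": 0, "ax": 0, "ay": 0, "az": 0}
    - {"fingers": 1, "x": 0.95, "y": -0.98, "z": 0, "ax": 0, "ay": 0, "az": 0}
    - {"fingers": 1, "x": 0.95, "y": -0.98, "z": 0, "ax": 0, "ay": 0, "az": 0}
    - {"fingers": 1, "x": 0.95, "y": -0.98, "z": 0, "ax": 0, "ay": 0, "az": 0}
    - {"fingers": 1, "x": 0.95, "y": -0.98, "z": 0, "ax": 0, "ay": 0, "az": 0}
    - {"fingers": 1, "x": 0.95, "y": -0.98, "z": 0, "ax": 0, "ay": 0, "az": 0}
    - {"fingers": 1, "x": 0.95, "y": -0.98, "z": 0, "ax": 0, "ay": 0, "az": 0}
    - {"fingers": 1, "x": 0.95, "y": -0.98, "z": 0, "ax": 0, "ay": 0, "az": 0}

```text
clock: 1.68
eef_pos: [0.3587, -0.2493, 0.5211]
tcp_rot: [-3.088, -0.359, 0.002]
ft_force: [0.3, -0.1, -0.7]
finger_gap: 0.0854
```

send_rows:
  series:
    - {"fingers": 1, "x": 0.95, "y": -0.98, "z": 0, "ax": 0, "ay": 0, "az": 0}
    - {"fingers": 1, "x": 0.95, "y": -0.98, "z": 0, "ax": 0, "ay": 0, "az": 0}
    - {"fingers": 1, "x": 0.95, "y": -0.98, "z": 0, "ax": 0, "ay": 0, "az": 0}
    - {"fingers": 1, "x": 0.95, "y": -0.98, "z": 0, "ax": 0, "ay": 0, "az": 0}
    - {"fingers": 1, "x": 0.95, "y": -0.98, "z": 0, "ax": 0, "ay": 0, "az": 0}
    - {"fingers": 1, "x": 0.95, "y": -0.98, "z": 0, "ax": 0, "ay": 0, "az": 0}
    - {"fingers": 1, "x": 0.3, "y": -1, "z": 0, "ax": 0, "ay": 0, "az": 0}
    - {"fingers": 1, "x": 0.3, "y": -1, "z": 0, "ax": 0, "ay": 0, "az": 0}
    - {"fingers": 1, "x": 0.3, "y": -1, "z": 0, "ax": 0, "ay": 0, "az": 0}
    - {"fingers": 1, "x": 0.3, "y": -1, "z": 0, "ax": 0, "ay": 0, "az": 0}
    - {"fingers": 1, "x": 0.3, "y": -1, "z": 0, "ax": 0, "ay": 0, "az": 0}
    - {"fingers": 1, "x": 0.3, "y": -1, "z": 0, "ax": 0, "ay": 0, "az": 0}
    - {"fingers": 1, "x": 0.3, "y": -1, "z": 0, "ax": 0, "ay": 0, "az": 0}
    - {"fingers": 1, "x": 0.3, "y": -1, "z": 0, "ax": 0, "ay": 0, "az": 0}
    - {"fingers": 1, "x": 0.3, "y": -1, "z": 0, "ax": 0, "ay": 0, "az": 0.05}
    - {"fingers": 1, "x": 0.2, "y": -1, "z": 0, "ax": 0, "ay": 0, "az": 0.1}
    - {"fingers": 1, "x": 0, "y": 0, "z": 0, "ax": 0, "ay": 0, "az": 0}

```text
clock: 3.1
eef_pos: [0.5001, 0.3021, 0.526]
tcp_rot: [-3.103, -0.181, 0.029]
ft_force: [-0.8, -0.3, -0.9]
finger_gap: 0.0854
```

```bash
cat >> h.py <<'E'
from scipy.spatial.transform import Rotation as Ro
def goto(robot,target,yaw,quiet=False):
    "needed shift (in 0.03 units, tool axes) and turn (pi/4 units) to upright tool with tool x at yaw"
    s=robot.state();R=Ro.from_rotvec(s["tcp_rot"])
    T=Ro.from_matrix(np.array([[np.cos(yaw),np.sin(yaw),0],[np.sin(yaw),-np.cos(yaw),0],[0,0,-1]]))
    d=R.inv().apply(np.array(target)-s["eef_pos"])
    r=(R.inv()*T).as_rotvec()
    X=R.apply([1,0,0]);Z=R.apply([0,0,1])
    print("clk %.2f"%s["clock"],"pos",np.round(s["eef_pos"],4),"yaw %.4f"%np.arctan2(X[1],X[0]),"tilt",np.round(Z[:2],4),"F",np.round(s["ft_force"],1),"gap %.4f"%s["finger_gap"],"qv",np.abs(s["qvel"]).max().round(3))
    print("shift",np.round(d/.03,3),"turn",np.round(r/(np.pi/4),4))
E
python3 - <<'E'
from station import robot
from h import *
goto(robot,(.522,.4165,.40),.045)
print(robot.state()["q"])
for n in("scene","top"):
    f=robot.grab_frame(n); cv2.imwrite(f"pics/{n}1.png",f["pixels"][:,:,::-1]); np.savez(f"pics/{n}1.npz",**f)
E
```

```text
clk 3.10 pos [0.5001 0.3021 0.526 ] yaw 0.1167 tilt [-0.0203  0.0326] F [-0.8 -0.3 -0.9] gap 0.0854 qv 0.076
shift [ 1.238 -3.555  4.305] turn [-0.0434  0.0225  0.0909]
[ 0.39901406 -0.05935933  1.27456482  0.04053664  1.93221897  1.8676631 ]
```

View pics/scene1.png

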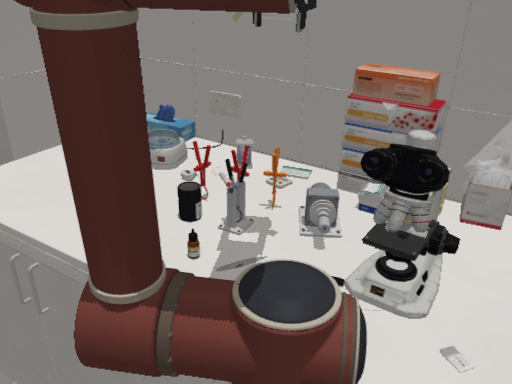

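View pics/top1.png

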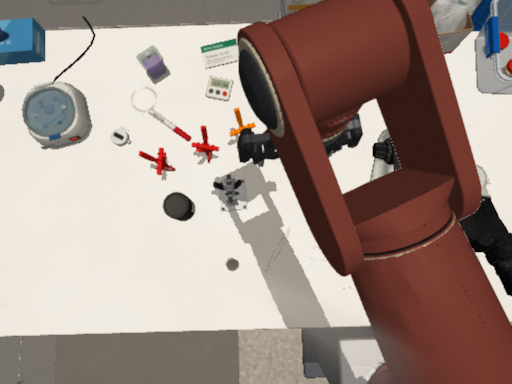

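The scene view now shows the drive at (320,207), with its spindle facing the camera. I'll enlarge it and triangulate against the first top view.

```bash
python3 - <<'E'
import cv2,numpy as np
s=cv2.imread("pics/scene1.png")
c=cv2.resize(s[175:240,285:355],None,fx=8,fy=8,interpolation=cv2.INTER_CUBIC)
cv2.imwrite("pics/e.png",c)
E
```

```text
(no output)
```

View pics/e.png

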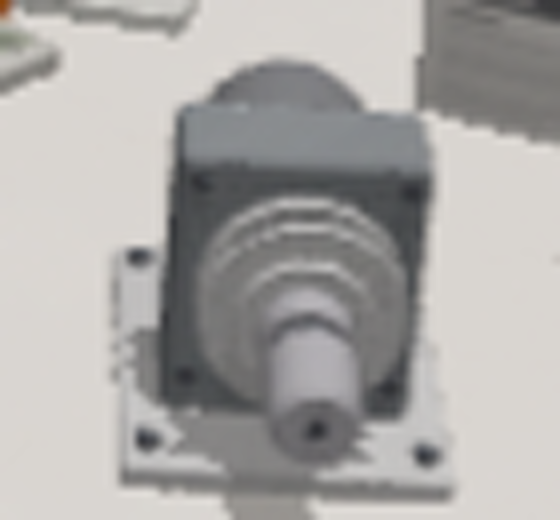

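```bash
python3 - <<'E'
from h import *
t=ld("pics/top0.npz");s=ld("pics/scene0.npz")
E=lambda u,v:(u/8-.44+285,v/8-.44+175);B=lambda u,v:(u/6-.42+260,v/6-.42+100)
e=onz(s,E(316,429),.065);print("end from scene@z65",e)
print("tri end",tri(s,E(316,429),t,B(422,485)))
for y in(.49,.5): print(y,"groove from scene end",e+.042*np.array([np.cos(y),np.sin(y),0]))
# drive plate front corners, scene vs top
print([onz(s,E(*p),.008) for p in((122,478),(452,488))])
# axis: groove-shadow arc top etc. bearing block top corners z .107 scene / top
print([onz(s,E(*p),.107) for p in((185,162),(428,172),(428,118),(187,108))])
print([onz(t,B(*p),.107) for p in((232,308),(395,210),(345,130),(178,222))])
g=cv2.imread("pics/top0.png")
# profile along spindle axis in top image
P=np.array(B(0,0))
for k in range(-8,75,3):
    X=np.array([.5423,.1703,.065+.011])+.001*k*np.array([.8796,.4757,0])
    u,v=proj(t,X); print(k,np.round([u,v],1),cv2.getRectSubPix(cv2.cvtColor(g,cv2.COLOR_BGR2GRAY),(1,1),(float(u),float(v)))[0,0],end=' | ')
E
```

```text
end from scene@z65 [0.54198858 0.16823307 0.065     ]
tri end (array([0.54267168, 0.16938287, 0.06411467]), np.float64(0.001722531714974935))
0.49 groove from scene end [0.57904656 0.18799936 0.065     ]
0.5 groove from scene end [0.57884705 0.18836895 0.065     ]
[array([0.56815755, 0.24321083, 0.008     ]), array([0.62335244, 0.15044333, 0.008     ])]
[array([0.60612043, 0.24725792, 0.107     ]), array([0.64440425, 0.17897655, 0.107     ]), array([0.68161178, 0.19445537, 0.107     ]), array([0.64265518, 0.26423303, 0.107     ])]
[array([0.6095426 , 0.25015038, 0.107     ]), array([0.64835103, 0.18224619, 0.107     ]), array([0.68277513, 0.20075191, 0.107     ]), array([0.64612226, 0.27045262, 0.107     ])]
-8 [332.4 182.3] 161 | -5 [331.7 181.3] 130 | -2 [331.1 180.2] 108 | 1 [330.4 179.2] 122 | 4 [329.8 178.2] 125 | 7 [329.2 177.1] 126 | 10 [328.5 176.1] 127 | 13 [327.9 175.1] 130 | 16 [327.3 174. ] 129 | 19 [326.6 173. ] 129 | 22 [326. 172.] 130 | 25 [325.3 171. ] 131 | 28 [324.7 169.9] 131 | 31 [324.1 168.9] 129 | 34 [323.4 167.9] 92 | 37 [322.8 166.9] 53 | 40 [322.2 165.8] 55 | 43 [321.5 164.8] 66 | 46 [320.9 163.8] 115 | 49 [320.3 162.8] 133 | 52 [319.7 161.8] 133 | 55 [319.  160.7] 133 | 58 [318.4 159.7] 125 | 61 [317.8 158.7] 120 | 64 [317.1 157.7] 133 | 67 [316.5 156.7] 115 | 70 [315.9 155.7] 128 | 73 [315.3 154.7] 97 |
```

send_rows:
  series:
    - {"fingers": 1, "x": 0, "y": 0, "z": 0, "ax": -0.043, "ay": 0.022, "az": 0.09}
    - {"fingers": 1, "x": 0.2, "y": -0.6, "z": 0.6, "ax": 0, "ay": 0, "az": 0}
    - {"fingers": 1, "x": 0.2, "y": -0.6, "z": 0.6, "ax": 0, "ay": 0, "az": 0}
    - {"fingers": 1, "x": 0.2, "y": -0.6, "z": 0.8, "ax": 0, "ay": 0, "az": 0}
    - {"fingers": 1, "x": 0.2, "y": -0.6, "z": 1, "ax": 0, "ay": 0, "az": 0}
    - {"fingers": 1, "x": 0.2, "y": -0.6, "z": 1, "ax": 0, "ay": 0, "az": 0}
    - {"fingers": 1, "x": 0.2, "y": -0.5, "z": 1, "ax": 0, "ay": 0, "az": 0}
    - {"fingers": 1, "x": 0, "y": 0, "z": 1, "ax": 0, "ay": 0, "az": 0}
    - {"fingers": 1, "x": 0, "y": 0, "z": 1, "ax": 0, "ay": 0, "az": 0}
    - {"fingers": 1, "x": 0, "y": 0, "z": 0, "ax": 0, "ay": 0, "az": 0}

```text
clock: 4.03
eef_pos: [0.5396, 0.3963, 0.3135]
tcp_rot: [3.137, 0.049, 0.019]
ft_force: [-0.4, -0.8, -1.9]
finger_gap: 0.0856
```

```bash
cat > look.py <<'E'
import sys
from station import robot
from h import *
tg=[float(a) for a in sys.argv[2:6]]
goto(robot,tg[:3],tg[3])
k=sys.argv[1]
if k!="-":
  for n in("scene","top"):
    f=robot.grab_frame(n); cv2.imwrite(f"pics/{n}{k}.png",f["pixels"][:,:,::-1]); np.savez(f"pics/{n}{k}.npz",**f)
E
python3 look.py 2 .522 .416 .25 .045
```

```text
clk 4.03 pos [0.5396 0.3963 0.3135] yaw 0.0311 tilt [ 0.0121 -0.0036] F [-0.4 -0.8 -1.9] gap 0.0856 qv 0.049
shift [-0.59  -0.682  2.106] turn [ 0.0052 -0.0152 -0.0177]
```

View pics/scene2.png

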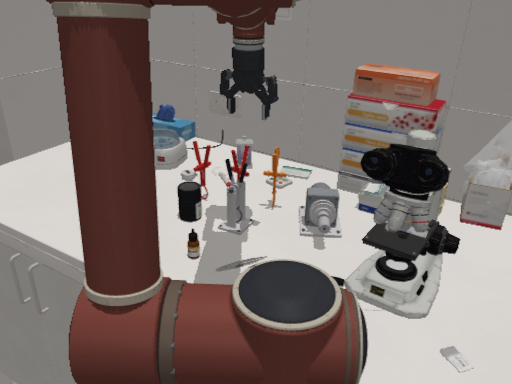

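View pics/top2.png

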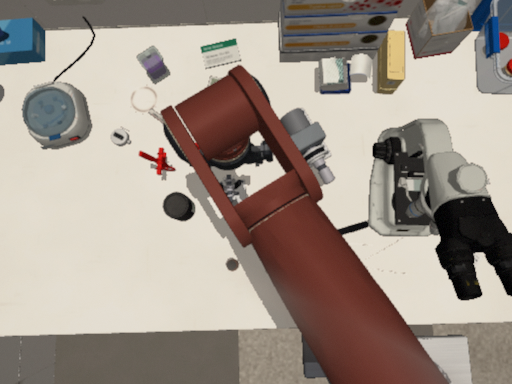

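send_rows:
  series:
    - {"fingers": 1, "x": -0.3, "y": -0.34, "z": 0.7, "ax": 0.005, "ay": -0.015, "az": -0.018}
    - {"fingers": 1, "x": -0.3, "y": -0.34, "z": 0.7, "ax": 0, "ay": 0, "az": 0}
    - {"fingers": 1, "x": 0, "y": 0, "z": 0.5, "ax": 0, "ay": 0, "az": 0}
    - {"fingers": 1, "x": 0, "y": 0, "z": 0, "ax": 0, "ay": 0, "az": 0}
    - {"fingers": 1, "x": 0, "y": 0, "z": 0, "ax": 0, "ay": 0, "az": 0}

```text
clock: 4.55
eef_pos: [0.5306, 0.4171, 0.2815]
tcp_rot: [-3.123, -0.064, -0.051]
ft_force: [0.3, 0.9, 0.1]
finger_gap: 0.0854
```

```bash
python3 look.py 3 .522 .416 .25 .045; python3 - <<'E'
import cv2
s=cv2.imread("pics/scene3.png")
cv2.imwrite("pics/f.png",cv2.resize(s[90:240,180:310],None,fx=4,fy=4,interpolation=cv2.INTER_CUBIC))
E
```

```text
clk 4.55 pos [0.5306 0.4171 0.2815] yaw 0.0409 tilt [0.032  0.0177] F [0.3 0.9 0.1] gap 0.0854 qv 0.013
shift [-0.321  0.043  1.04 ] turn [-0.0208 -0.0416 -0.0048]
```

View pics/f.png

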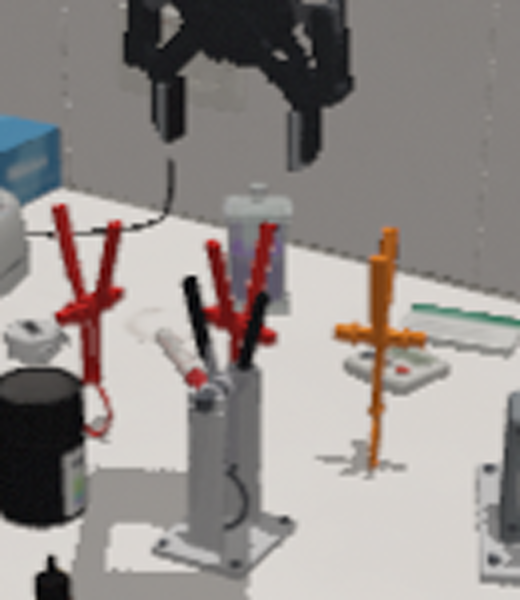

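```bash
python3 - <<'E'
from h import *
from station import robot
s=ld("pics/scene3.npz");t=ld("pics/top0.npz")
st=robot.state();R=Ro.from_rotvec(st["tcp_rot"])
C=lambda u,v:np.array((u/4-.375+180,v/4-.375+90))
for sg in(-1,1):
  for zz in(.006,.019):
    u=proj(s,st["eef_pos"]+R.apply([0,sg*.0427,zz])); print(sg,zz,(np.array(u)+.375-[180,90])*4)
# expected pixels of handle tops for model centre (.522,.417)
for c in((.522,.4165),(.522,.412),(.52,.4165)):
  print(c)
  for sg in(1,-1):
    y=.045; X=np.array([c[0],c[1],.194])+sg*.0255*np.array([-np.sin(y),np.cos(y),0])
    print("scene",(np.array(proj(s,X))+.375-[180,90])*4,"top",(np.array(proj(t,X))+.44-[195,155])*8)
E
```

```text
-1 0.006 [172.92056646 138.75854694]
-1 0.019 [173.12561984 158.32458166]
1 0.006 [291.34941647 165.70696328]
1 0.019 [290.89814877 185.7428617 ]
(0.522, 0.4165)
scene [189.08797564 271.02154422] top [168.67923081 228.69517843]
scene [258.02676962 287.6938182 ] top [355.28595178 214.82064734]
(0.522, 0.412)
scene [194.8949678  272.56878698] top [185.16990558 228.20197119]
scene [264.06502599 289.29965834] top [371.7857631  214.32681344]
(0.52, 0.4165)
scene [187.30207082 271.99908654] top [168.76979186 235.92438628]
scene [256.29739488 288.71134039] top [355.4433331  222.04540707]
```

send_rows:
  series:
    - {"fingers": 1, "x": -0.16, "y": 0, "z": 0.3, "ax": -0.021, "ay": -0.042, "az": -0.005}
    - {"fingers": 1, "x": -0.1, "y": 0, "z": 0.3, "ax": 0, "ay": 0, "az": 0}
    - {"fingers": 1, "x": 0, "y": 0, "z": 0.3, "ax": 0, "ay": 0, "az": 0}
    - {"fingers": 1, "x": 0, "y": 0, "z": 0, "ax": 0, "ay": 0, "az": 0}

```text
clock: 4.98
eef_pos: [0.525, 0.4167, 0.257]
tcp_rot: [-3.139, -0.069, -0.004]
ft_force: [0.2, 0.6, -1.0]
finger_gap: 0.0855
```

```bash
python3 look.py - .522 .4175 .18 .045
```

```text
clk 4.98 pos [0.525  0.4167 0.257 ] yaw 0.0436 tilt [0.0028 0.0016] F [ 0.2  0.6 -1. ] gap 0.0855 qv 0.014
shift [-0.105 -0.026  2.566] turn [-0.0019 -0.0037 -0.0017]
```

Upright and aligned. Next I descend to just above full depth.

send_rows:
  series:
    - {"fingers": 1, "x": -0.1, "y": -0.03, "z": 0.2, "ax": -0.002, "ay": -0.004, "az": -0.002}
    - {"fingers": 1, "x": 0, "y": 0, "z": 0.35, "ax": 0, "ay": 0, "az": 0}
    - {"fingers": 1, "x": 0, "y": 0, "z": 0.35, "ax": 0, "ay": 0, "az": 0}
    - {"fingers": 1, "x": 0, "y": 0, "z": 0.35, "ax": 0, "ay": 0, "az": 0}
    - {"fingers": 1, "x": 0, "y": 0, "z": 0, "ax": 0, "ay": 0, "az": 0}

```text
clock: 5.4
eef_pos: [0.5209, 0.4172, 0.2139]
tcp_rot: [3.139, 0.072, -0.004]
ft_force: [-0.5, -0.8, -0.9]
finger_gap: 0.0854
```

```bash
python3 look.py 4 .522 .4175 .18 .045;  python3 - <<'E'
import cv2
s=cv2.imread("pics/scene4.png")
cv2.imwrite("pics/g.png",cv2.resize(s[110:240,190:300],None,fx=5,fy=4.6,interpolation=cv2.INTER_CUBIC))
E
```

```text
clk 5.40 pos [0.5209 0.4172 0.2139] yaw 0.0456 tilt [-0.0026 -0.0017] F [-0.5 -0.8 -0.9] gap 0.0854 qv 0.004
shift [ 0.04  -0.01   1.131] turn [0.002  0.0034 0.0008]
```

View pics/g.png

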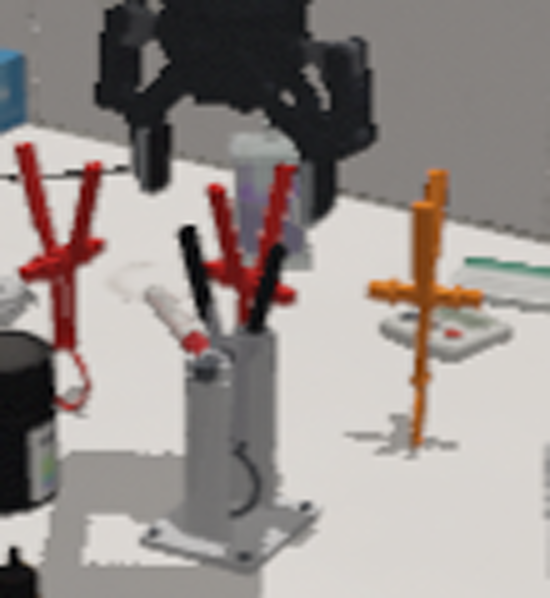

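send_rows:
  series:
    - {"fingers": 1, "x": 0.04, "y": -0.01, "z": 0.3, "ax": 0.002, "ay": 0.003, "az": 0}
    - {"fingers": 1, "x": 0, "y": 0, "z": 0.3, "ax": 0, "ay": 0, "az": 0}
    - {"fingers": 1, "x": 0, "y": 0, "z": 0.3, "ax": 0, "ay": 0, "az": 0}
    - {"fingers": 1, "x": 0, "y": 0, "z": 0.22, "ax": 0, "ay": 0, "az": 0}
    - {"fingers": 1, "x": 0, "y": 0, "z": 0.0, "ax": 0, "ay": 0, "az": 0}

```text
clock: 5.92
eef_pos: [0.5242, 0.4187, 0.1817]
tcp_rot: [-3.137, -0.071, -0.009]
ft_force: [-0.3, -0.8, 0.2]
finger_gap: 0.0856
```

```bash
python3 look.py - .522 .4175 .18 .045
```

```text
clk 5.92 pos [0.5242 0.4187 0.1817] yaw 0.0455 tilt [0.0059 0.0039] F [-0.3 -0.8  0.2] gap 0.0856 qv 0.001
shift [-0.076  0.038  0.054] turn [-0.0047 -0.0077  0.0006]
```

send_rows:
  series:
    - {"fingers": 1, "x": -0.06, "y": 0.03, "z": 0.04, "ax": -0.005, "ay": -0.008, "az": 0}
    - {"fingers": 1, "x": 0, "y": 0, "z": 0, "ax": 0, "ay": 0, "az": 0}

```text
clock: 6.08
eef_pos: [0.522, 0.4174, 0.1793]
tcp_rot: [3.139, 0.071, -0.003]
ft_force: [-0.2, 0.8, -0.3]
finger_gap: 0.0852
```

```bash
python3 look.py - .522 .4175 .18 .045
```

```text
clk 6.08 pos [0.522  0.4174 0.1793] yaw 0.0454 tilt [-0.0021 -0.0014] F [-0.2  0.8 -0.3] gap 0.0852 qv 0.01
shift [-0.001 -0.002 -0.024] turn [0.0017 0.0027 0.0005]
```

send_rows:
  series:
    - {"fingers": -1, "x": 0, "y": 0, "z": 0, "ax": 0, "ay": 0, "az": 0}
    - {"fingers": -1, "x": 0, "y": 0, "z": 0, "ax": 0, "ay": 0, "az": 0}
    - {"fingers": -1, "x": 0, "y": 0, "z": 0, "ax": 0, "ay": 0, "az": 0}
    - {"fingers": -1, "x": 0, "y": 0, "z": 0, "ax": 0, "ay": 0, "az": 0}
    - {"fingers": -1, "x": 0, "y": 0, "z": 0, "ax": 0, "ay": 0, "az": 0}
    - {"fingers": -1, "x": 0, "y": 0, "z": 0, "ax": 0, "ay": 0, "az": 0}
    - {"fingers": -1, "x": 0, "y": 0, "z": 0, "ax": 0, "ay": 0, "az": 0}
    - {"fingers": -1, "x": 0, "y": 0, "z": 0, "ax": 0, "ay": 0, "az": 0}
    - {"fingers": -1, "x": 0, "y": 0, "z": 0, "ax": 0, "ay": 0, "az": 0}
    - {"fingers": -1, "x": 0, "y": 0, "z": 0, "ax": 0, "ay": 0, "az": 0}
  squeeze: 50

```text
clock: 6.92
eef_pos: [0.5239, 0.4194, 0.1863]
tcp_rot: [-3.137, -0.072, -0.008]
ft_force: [-0.4, -0.5, 3.1]
finger_gap: 0.0215
```

```bash
python3 look.py 5 .522 .4175 .18 .045;  python3 - <<'E'
import cv2
s=cv2.imread("pics/scene5.png")
cv2.imwrite("pics/g2.png",cv2.resize(s[110:240,190:300],None,fx=5,fy=4.6,interpolation=cv2.INTER_CUBIC))
E
```

```text
clk 6.92 pos [0.5239 0.4194 0.1863] yaw 0.0458 tilt [0.0049 0.0042] F [-0.4 -0.5  3.1] gap 0.0215 qv 0.003
shift [-0.067  0.062  0.208] turn [-0.005  -0.0064  0.0011]
```

View pics/g2.png

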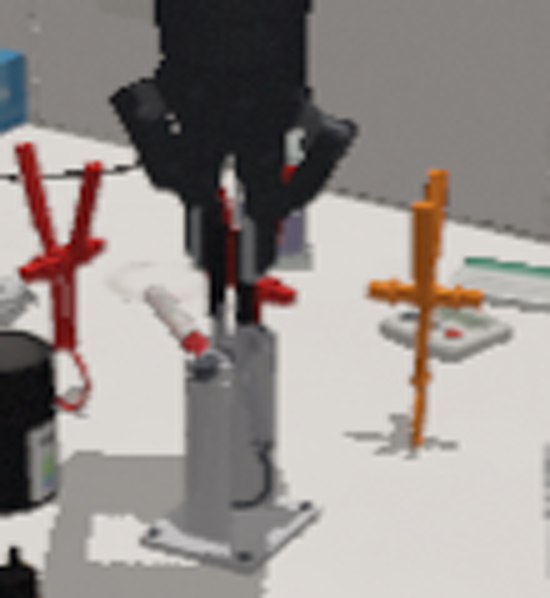

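Gripped, and the ring is visibly spread between the posts. I'll ease the squeeze a little and lift slowly, then check.

send_rows:
  series:
    - {"fingers": -1, "x": 0, "y": 0, "z": 0, "ax": 0, "ay": 0, "az": 0}
    - {"fingers": -1, "x": 0, "y": 0, "z": 0, "ax": 0, "ay": 0, "az": 0}
    - {"fingers": -1, "x": 0, "y": 0, "z": -0.2, "ax": 0, "ay": 0, "az": 0}
    - {"fingers": -1, "x": 0, "y": 0, "z": -0.2, "ax": 0, "ay": 0, "az": 0}
    - {"fingers": -1, "x": 0, "y": 0, "z": -0.2, "ax": 0, "ay": 0, "az": 0}
  squeeze: 40

```text
clock: 7.43
eef_pos: [0.5225, 0.4184, 0.2021]
tcp_rot: [-3.14, -0.072, -0.0]
ft_force: [0.6, -0.3, -1.6]
finger_gap: 0.0218
```

```bash
python3 look.py 6 .522 .4175 .34 .045;  python3 - <<'E'
import cv2
s=cv2.imread("pics/scene6.png")
cv2.imwrite("pics/g3.png",cv2.resize(s[110:240,190:300],None,fx=5,fy=4.6,interpolation=cv2.INTER_CUBIC))
E
```

```text
clk 7.43 pos [0.5225 0.4184 0.2021] yaw 0.0457 tilt [0.     0.0009] F [ 0.6 -0.3 -1.6] gap 0.0218 qv 0.127
shift [-0.018  0.024 -4.598] turn [-0.0012 -0.0001  0.0009]
```

View pics/g3.png

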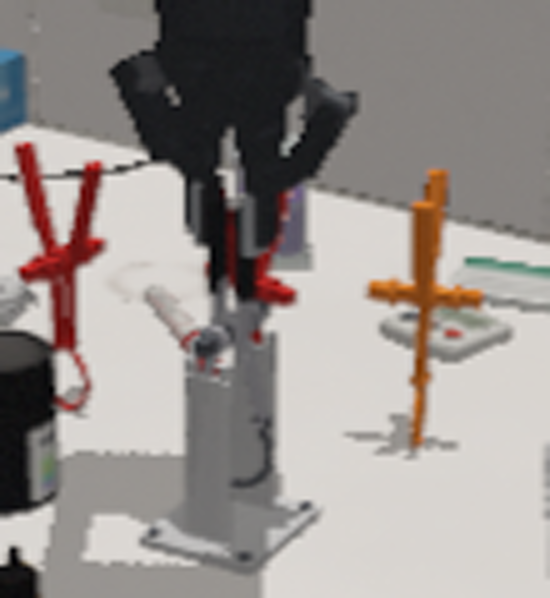

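send_rows:
  series:
    - {"fingers": -1, "x": 0, "y": 0, "z": -0.4, "ax": 0, "ay": 0, "az": 0}
    - {"fingers": -1, "x": 0, "y": 0, "z": -0.4, "ax": 0, "ay": 0, "az": 0}
    - {"fingers": -1, "x": 0, "y": 0, "z": -0.4, "ax": 0, "ay": 0, "az": 0}
    - {"fingers": -1, "x": 0, "y": 0, "z": -0.4, "ax": 0, "ay": 0, "az": 0}
    - {"fingers": -1, "x": 0, "y": 0, "z": -0.4, "ax": 0, "ay": 0, "az": 0}
    - {"fingers": -1, "x": 0, "y": 0, "z": -0.4, "ax": 0, "ay": 0, "az": 0}

```text
clock: 8.03
eef_pos: [0.5223, 0.4181, 0.2807]
tcp_rot: [-3.14, -0.072, -0.0]
ft_force: [0.1, -0.4, -1.2]
finger_gap: 0.0218
```

```bash
python3 look.py - .522 .4175 .345 .045
```

```text
clk 8.03 pos [0.5223 0.4181 0.2807] yaw 0.0457 tilt [0.     0.0009] F [ 0.1 -0.4 -1.2] gap 0.0218 qv 0.258
shift [-0.01   0.018 -2.145] turn [-0.0011 -0.0001  0.0009]
```

send_rows:
  series:
    - {"fingers": -1, "x": 0, "y": 0, "z": -0.5, "ax": 0, "ay": 0, "az": 0}
    - {"fingers": -1, "x": 0, "y": 0, "z": -0.5, "ax": 0, "ay": 0, "az": 0}
    - {"fingers": -1, "x": 0, "y": 0, "z": -0.5, "ax": 0, "ay": 0, "az": 0}
    - {"fingers": -1, "x": 0, "y": 0, "z": -0.4, "ax": 0, "ay": 0, "az": 0}
    - {"fingers": -1, "x": 0, "y": 0, "z": -0.1, "ax": 0, "ay": 0, "az": 0}
    - {"fingers": -1, "x": 0, "y": 0.3, "z": 0, "ax": 0, "ay": 0, "az": 0}
    - {"fingers": -1, "x": 0, "y": 0.6, "z": 0, "ax": 0, "ay": 0, "az": 0}
    - {"fingers": -1, "x": -0.1, "y": 0.6, "z": 0, "ax": 0, "ay": 0, "az": 0}
    - {"fingers": -1, "x": -0.1, "y": 0.6, "z": 0, "ax": 0, "ay": 0, "az": 0}
    - {"fingers": -1, "x": -0.1, "y": 0.6, "z": 0, "ax": 0, "ay": 0, "az": 0}

```text
clock: 8.87
eef_pos: [0.5171, 0.3328, 0.3514]
tcp_rot: [-3.136, -0.078, -0.01]
ft_force: [0.1, -0.8, -1.7]
finger_gap: 0.0216
```

```bash
python3 look.py - .49 .1415 .30 .495; python3 -c "
import numpy as np;from station import robot;print(robot.state()['q'])"
```

```text
clk 8.87 pos [0.5171 0.3328 0.3514] yaw 0.0497 tilt [0.0065 0.0043] F [ 0.1 -0.8 -1.7] gap 0.0216 qv 0.385
shift [-1.231  6.329  1.679] turn [-0.0031 -0.0095 -0.5669]
[ 4.50374549e-01 -1.58126667e-02  1.51606765e+00  1.08572986e-03
  1.63363345e+00  1.97150629e+00]
```

send_rows:
  series:
    - {"fingers": -1, "x": -0.12, "y": 0.65, "z": 0, "ax": 0, "ay": -0.005, "az": 0}
    - {"fingers": -1, "x": -0.12, "y": 0.65, "z": 0, "ax": 0, "ay": 0, "az": 0}
    - {"fingers": -1, "x": -0.12, "y": 0.65, "z": 0, "ax": 0, "ay": 0, "az": 0}
    - {"fingers": -1, "x": -0.12, "y": 0.65, "z": 0, "ax": 0, "ay": 0, "az": 0}
    - {"fingers": -1, "x": -0.12, "y": 0.65, "z": 0, "ax": 0, "ay": 0, "az": 0}
    - {"fingers": -1, "x": -0.12, "y": 0.65, "z": 0, "ax": 0, "ay": 0, "az": 0}
    - {"fingers": -1, "x": -0.12, "y": 0.65, "z": 0, "ax": 0, "ay": 0, "az": 0}
    - {"fingers": -1, "x": -0.12, "y": 0.65, "z": 0, "ax": 0, "ay": 0, "az": 0}
    - {"fingers": -1, "x": 0, "y": 0, "z": 0, "ax": 0, "ay": 0, "az": -0.1}
    - {"fingers": -1, "x": 0, "y": 0, "z": 0, "ax": 0, "ay": 0, "az": -0.1}
    - {"fingers": -1, "x": 0, "y": 0, "z": 0, "ax": 0, "ay": 0, "az": -0.1}
    - {"fingers": -1, "x": 0, "y": 0, "z": 0, "ax": 0, "ay": 0, "az": -0.1}
    - {"fingers": -1, "x": 0, "y": 0, "z": 0, "ax": 0, "ay": 0, "az": -0.1}
    - {"fingers": -1, "x": 0, "y": 0, "z": 0, "ax": 0, "ay": 0, "az": 0}

```text
clock: 10.03
eef_pos: [0.4822, 0.1424, 0.3298]
tcp_rot: [3.058, 0.688, -0.048]
ft_force: [-0.4, 0.8, -1.8]
finger_gap: 0.0218
```

```bash
python3 look.py 7 .49 .1415 .25 .495
```

```text
clk 10.03 pos [0.4822 0.1424 0.3298] yaw 0.4423 tilt [-0.0285 -0.0131] F [-0.4  0.8 -1.8] gap 0.0218 qv 0.044
shift [0.305 0.14  2.65 ] turn [-0.0015  0.0399 -0.0671]
```

View pics/scene7.png

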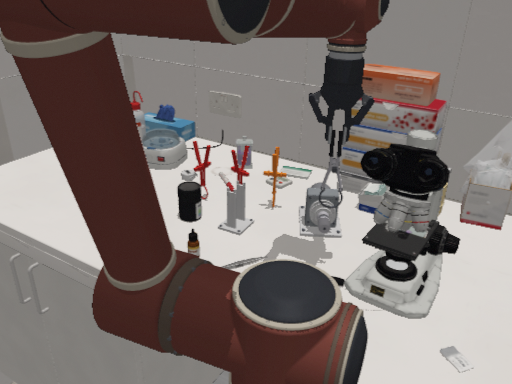

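View pics/top7.png

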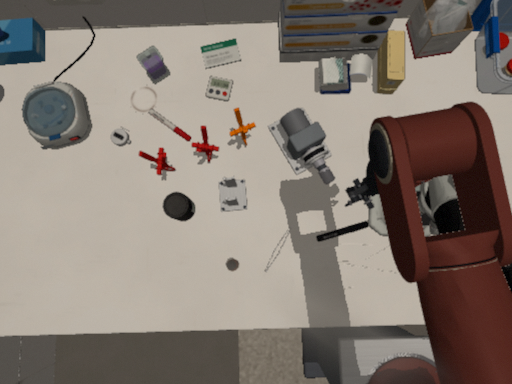

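send_rows:
  series:
    - {"fingers": -1, "x": 0, "y": 0, "z": 0, "ax": 0, "ay": 0.04, "az": -0.067}
    - {"fingers": -1, "x": 0, "y": 0, "z": 0.3, "ax": 0, "ay": 0, "az": 0}
    - {"fingers": -1, "x": 0, "y": 0, "z": 0.5, "ax": 0, "ay": 0, "az": 0}
    - {"fingers": -1, "x": 0, "y": 0, "z": 0.5, "ax": 0, "ay": 0, "az": 0}
    - {"fingers": -1, "x": 0, "y": 0, "z": 0.3, "ax": 0, "ay": 0, "az": 0}
    - {"fingers": -1, "x": 0, "y": 0, "z": 0, "ax": 0, "ay": 0, "az": 0}

```text
clock: 10.63
eef_pos: [0.481, 0.1408, 0.277]
tcp_rot: [-3.051, -0.746, 0.003]
ft_force: [-0.6, 0.4, -2.3]
finger_gap: 0.0217
```

```bash
python3 look.py - .49 .1415 .21 .495
```

```text
clk 10.63 pos [0.481  0.1408 0.277 ] yaw 0.4793 tilt [-0.0023  0.    ] F [-0.6  0.4 -2.3] gap 0.0217 qv 0.017
shift [0.281 0.121 2.231] turn [-0.0013  0.0025 -0.02  ]
```

send_rows:
  series:
    - {"fingers": -1, "x": 0.1, "y": 0.06, "z": 0.3, "ax": -0.001, "ay": 0.002, "az": -0.02}
    - {"fingers": -1, "x": 0.1, "y": 0.06, "z": 0.5, "ax": 0, "ay": 0, "az": 0}
    - {"fingers": -1, "x": 0, "y": 0, "z": 0.5, "ax": 0, "ay": 0, "az": 0}
    - {"fingers": -1, "x": 0, "y": 0, "z": 0.5, "ax": 0, "ay": 0, "az": 0}
    - {"fingers": -1, "x": 0, "y": 0, "z": 0.3, "ax": 0, "ay": 0, "az": 0}
    - {"fingers": -1, "x": 0, "y": 0, "z": 0, "ax": 0, "ay": 0, "az": 0}

```text
clock: 11.13
eef_pos: [0.4901, 0.1404, 0.2111]
tcp_rot: [3.045, 0.769, 0.003]
ft_force: [-0.9, 0.5, -1.3]
finger_gap: 0.022
```

```bash
python3 look.py 8 .49 .1415 .21 .495; python3 - <<'E'
import cv2
s=cv2.imread("pics/scene8.png")
cv2.imwrite("pics/i.png",cv2.resize(s[130:260,270:380],None,fx=5,fy=4.6,interpolation=cv2.INTER_CUBIC))
t=cv2.imread("pics/top8.png")
cv2.imwrite("pics/j.png",cv2.resize(t[100:240,260:400],None,fx=4.2,fy=4.2,interpolation=cv2.INTER_CUBIC))
E
```

```text
clk 11.13 pos [0.4901 0.1404 0.2111] yaw 0.4949 tilt [ 0.0023 -0.0003] F [-0.9  0.5 -1.3] gap 0.0220 qv 0.011
shift [ 0.015 -0.035  0.038] turn [ 0.0017 -0.0024 -0.0001]
```

View pics/i.png

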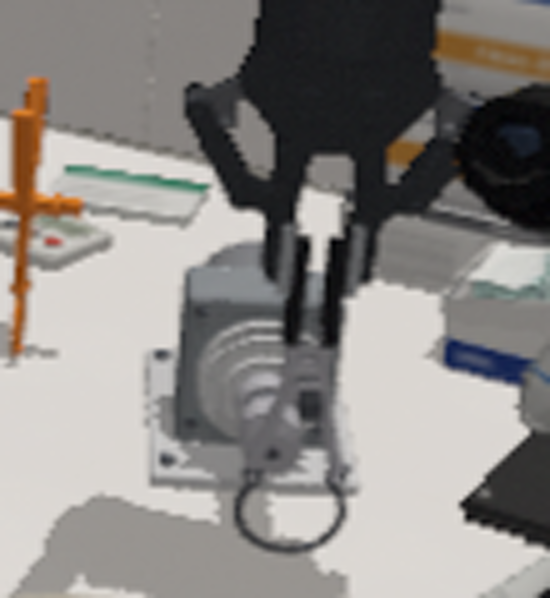

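View pics/j.png

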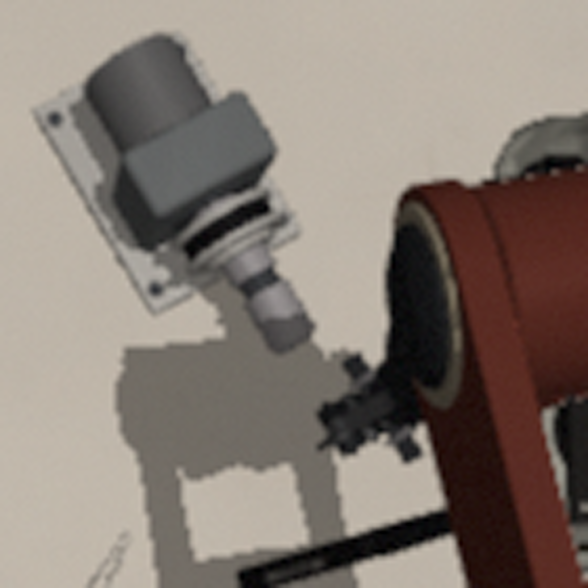

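```bash
python3 - <<'E'
from h import *
s=ld("pics/scene8.npz");t=ld("pics/top8.npz")
I=lambda p:(np.array(p)+.4-[270,130])*[5,4.6]
y=.495;ax=np.array([np.cos(y),np.sin(y),0]);ay=np.array([-np.sin(y),np.cos(y),0]);z=np.array([0,0,1.])
T=np.array([.4901,.1404,.2111]);c=T-z*.1447
pts=[]
for th in np.linspace(0,2*np.pi,73): pts.append(I(proj(s,c+.0232*(np.cos(th)*ay+np.sin(th)*z))))
pts=np.array(pts);print("ring outer pred u",pts[:,0].min(),pts[:,0].max(),"vmax",pts[:,1].max(),"centre",I(proj(s,c)))
print("end obs",I((324.06,228.2)), "pred end (.5420,.1695)",I(proj(s,np.array([.542,.1695,.065]))))
for d in(.0,): 
  J=lambda p:(np.array(p)+.4-[260,100])*4.2
  for sg in(-1,1): print("pin end top",J(proj(t,T-z*.0633+sg*.033*ax)))
  print("groove pred top",J(proj(t,np.array([.578,.189,.077]))))
E
```

```text
ring outer pred u 231.6041366657032 331.99592235257626 vmax 549.2030496593704 centre [281.70916439 510.77934364]
end obs [272.3  453.56] pred end (.5420,.1695) [269.92925592 452.79225277]
pin end top [414.29645948 457.32966679]
pin end top [349.35864977 352.90513901]
groove pred top [263.60160749 276.95044264]
```

```bash
cat > ring.py <<'E'
import sys
from h import *
k=sys.argv[1];T=np.array([float(a) for a in sys.argv[2:5]]);yaw=float(sys.argv[5]);u0,u1,v0,v1=map(int,sys.argv[6:10]);thr=int(sys.argv[10])
s=ld(f"pics/scene{k}.npz");g=cv2.cvtColor(s["pixels"],cv2.COLOR_RGB2GRAY)
ax=np.array([np.cos(yaw),np.sin(yaw),0]);ay=np.array([-np.sin(yaw),np.cos(yaw),0]);z=np.array([0,0,1.])
m=np.argwhere(g[v0:v1,u0:u1]<thr)+[v0,u0]
# cast dark pixels to ring plane through T (normal ax); least-squares circle
P=[]
for v,u in m:
    c,d=ray(s,u,v);l=((T-c)@ax)/(d@ax);X=c+l*d-T;P.append([X@ay,X@z])
P=np.array(P)
A=np.c_[2*P,np.ones(len(P))];sol=np.linalg.lstsq(A,(P**2).sum(1),rcond=None)[0]
r=np.sqrt(sol[2]+sol[0]**2+sol[1]**2)
res=np.hypot(*(P-sol[:2]).T)-r
print("n",len(P),"centre lateral(ay) %.4f, z rel TCP %.4f, mean radius %.4f, res %.4f"%(sol[0],sol[1],r,res.std()))
P2=P[abs(res)<.004];A=np.c_[2*P2,np.ones(len(P2))];sol=np.linalg.lstsq(A,(P2**2).sum(1),rcond=None)[0]
print("trim",len(P2),sol[:2].round(4),"r",np.sqrt(sol[2]+sol[0]**2+sol[1]**2).round(4),"min y,max y,min z",P2[:,0].min().round(4),P2[:,0].max().round(4),P2[:,1].min().round(4))
E
python3 - <<'E'
from h import *
s=ld("pics/scene8.npz");g=cv2.cvtColor(s["pixels"],cv2.COLOR_RGB2GRAY)
print(g[230:252:1,314:344])
E
python3 ring.py 8 .4901 .1404 .2111 .495 314 344 236 252 100
```

```text
[[134 133 132 133 123 102 101 100 101  97  94  99  99 100 102 151 193 197
  196 196 185 144 103 115 143 179 189 196 215 215]
 [134 133 132 131 117  92  97  96  96  99  99  99  99 102 112 126 161 193
  196 196 193 168 100 112 111 122 172 204 215 215]
 [133 133 132 125  96  63  78  69  79 105 103 104 109 130 148 147 150 172
  196 196 179 117  95 111 103 115 173 205 215 215]
 [131 131 130 125  98  79  99  71  94 129 133 147 146 169 195 195 198 198
  196 196 178 108  96 116  79 157 199 205 215 215]
 [118 118 118 120 106  79  93  78  97 125 152 181 182 183 184 184 188 190
  188 187 169  83 100 126 111 168 196 200 213 215]
 [114 113 113 112  95  62  62  79 104 114 120 131 133 135 137 132 130 147
  140 134 143  96  64  94 127 161 176 183 203 215]
 [124 124 124 107  67  62  97 120 119 124 130 120 121 120 121 121 119 123
  122 123 124 112  69  63 104 126 125 162 205 215]
 [150 149 141 102  52  95 138 149 145 168 187 160 159 158 154 154 153 151
  149 150 149 149 131  70  88 131 148 182 215 215]
 [150 150 131  66  76 125 149 150 149 177 211 215 215 215 215 215 215 215
  215 215 215 215 197 124 
[... 1109 characters left out ...]
 64 124 188 215 215 215 215 216 216 216]
 [149 148 148 148 149 142 120  87  66  63  77  88 109 113 101 109 104  81
   82 103 140 187 215 215 215 215 216 216 216 216]
 [149 149 148 149 149 149 149 143 118  89  76  71  70  65  64  72  85  87
  130 188 216 215 215 216 216 216 216 216 216 216]
 [148 148 149 148 149 148 149 149 148 149 142 130 124 112 111 119 138 149
  182 215 216 215 215 216 216 216 216 216 216 216]
 [148 148 148 149 149 149 148 148 148 149 149 149 149 149 148 149 149 148
  178 211 215 215 215 216 215 216 217 216 216 216]]
n 52 centre lateral(ay) -0.0035, z rel TCP -0.1441, mean radius 0.0239, res 0.0011
trim 52 [-0.0035 -0.1441] r 0.0239 min y,max y,min z -0.0282 0.0213 -0.1683
```

send_rows:
  series:
    - {"fingers": -1, "x": 0.02, "y": -0.11, "z": 0.05, "ax": 0.002, "ay": -0.002, "az": 0}
    - {"fingers": -1, "x": 0.25, "y": 0, "z": 0, "ax": 0, "ay": 0, "az": 0}
    - {"fingers": -1, "x": 0.25, "y": 0, "z": 0, "ax": 0, "ay": 0, "az": 0}
    - {"fingers": -1, "x": 0.25, "y": 0, "z": 0, "ax": 0, "ay": 0, "az": 0}
    - {"fingers": -1, "x": 0.25, "y": 0, "z": 0, "ax": 0, "ay": 0, "az": 0}
    - {"fingers": -1, "x": 0.25, "y": 0, "z": 0, "ax": 0, "ay": 0, "az": 0}
    - {"fingers": -1, "x": 0, "y": 0, "z": 0, "ax": 0, "ay": 0, "az": 0}

```text
clock: 11.82
eef_pos: [0.5297, 0.1646, 0.2179]
tcp_rot: [3.045, 0.77, 0.021]
ft_force: [0.2, 0.1, -1.4]
finger_gap: 0.022
```

```bash
python3 look.py 9 .5774 .1913 .2095 .495; python3 - <<'E'
import cv2
s=cv2.imread("pics/scene9.png")
cv2.imwrite("pics/k.png",cv2.resize(s[170:260,280:370],None,fx=6.5,fy=6.5,interpolation=cv2.INTER_CUBIC))
E
```

```text
clk 11.82 pos [0.5297 0.1646 0.2179] yaw 0.4952 tilt [0.0134 0.0027] F [ 0.2  0.1 -1.4] gap 0.0220 qv 0.017
shift [ 1.818 -0.029  0.303] turn [ 0.005  -0.0167  0.0002]
```

View pics/k.png

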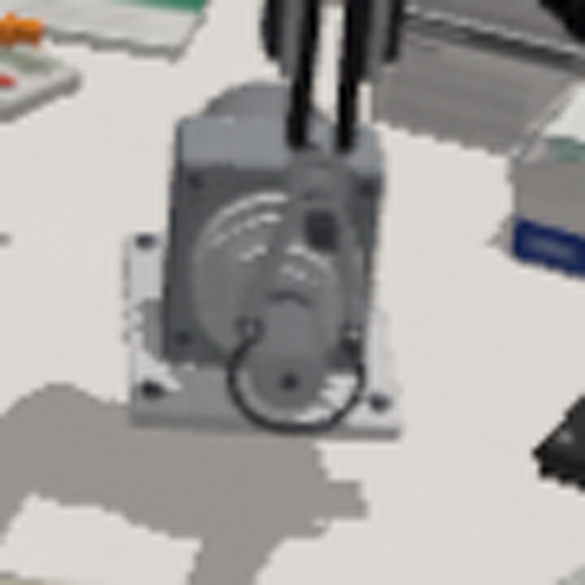

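send_rows:
  series:
    - {"fingers": -1, "x": 0, "y": -0.02, "z": 0.15, "ax": 0.005, "ay": -0.016, "az": 0}
    - {"fingers": -1, "x": 0, "y": 0, "z": 0.13, "ax": 0, "ay": 0, "az": 0}
    - {"fingers": -1, "x": 0, "y": 0, "z": 0, "ax": 0, "ay": 0, "az": 0}

```text
clock: 12.17
eef_pos: [0.5279, 0.1645, 0.2081]
tcp_rot: [3.046, 0.77, -0.005]
ft_force: [-0.3, -0.2, -1.8]
finger_gap: 0.0219
```

```bash
python3 look.py 10 .5774 .1913 .2095 .495; python3 - <<'E'
from h import *
s=cv2.imread("pics/scene10.png")
cv2.imwrite("pics/l.png",cv2.resize(s[200:245,300:345],None,fx=13,fy=13,interpolation=cv2.INTER_CUBIC))
print(cv2.cvtColor(s,cv2.COLOR_BGR2GRAY)[214:240,312:340])
E
```

```text
clk 12.17 pos [0.5279 0.1645 0.2081] yaw 0.4950 tilt [-0.0031 -0.0009] F [-0.3 -0.2 -1.8] gap 0.0219 qv 0.008
shift [ 1.876 -0.003 -0.054] turn [-0.0009  0.0039 -0.    ]
[[110 110 109 112 110 106 101 102 101 100  98  97  98 103 110 111 109 113
  113  98 100 107 119 114 107 157 203 215]
 [111 111 109 111 110 102 100  99 101  96  82  72  73  79  92 104 107 109
  112  98  99 110 123 113 108 161 204 215]
 [109 110 110 111 107  99  98 100 101 100  95  98 106  98  81  91 103 110
  116 104 101 111 121 111 115 171 206 215]
 [110 110 110 111 107  99  98 101 103 106 115 116 117 117 112 104 104 111
  113 101 105 118 122 106 113 166 198 213]
 [112 112 110 113 109 101  98 102 102 108 115 116 117 118 117 115 111 112
  116 104 104 116 117  96 130 180 191 198]
 [111 110 111 113 111 105 101 101 103 110 116 117 118 117 116 115 110 112
  120 111 102 114 111  87 134 185 191 196]
 [109 111 111 112 108 100 101 101 105 113 115 116 117 118 117 116 111 111
  117 113 101 111 112  92 149 197 197 204]
 [103 109 110 109 104 100 102 104 108 113 115 116 117 118 116 115 111 109
  114 115 103 108 113  99 150 197 197
[... 1412 characters left out ...]
116 108  76  61  97 121 121 122 121 122 124 125 126 126 127 127 153 183
  188 189 179 133  77 150 192 193 195 197]
 [117 116  99  53  78 111 113 112 111 112 112 114 114 113 114 114 114 115
  129 146 126  65 100 148 164 167 171 175]
 [133 130 117  88  60  95 117 118 118 120 120 118 119 119 117 117 115 116
  116 107  74  66  97 124 123 122 125 127]
 [149 149 149 130  62  71 118 144 147 149 145 139 140 140 140 137 129 126
  114  71  79 119 144 149 148 146 146 144]
 [149 149 150 143 116  72  62  96 129 142 143 145 145 143 144 144 129 104
  107 104 157 201 215 215 215 215 215 215]
 [148 149 149 149 149 134  86  64  64  77  86 107 112  97 104 103  81  82
  126 188 215 215 215 215 215 215 215 215]]
```

View pics/l.png

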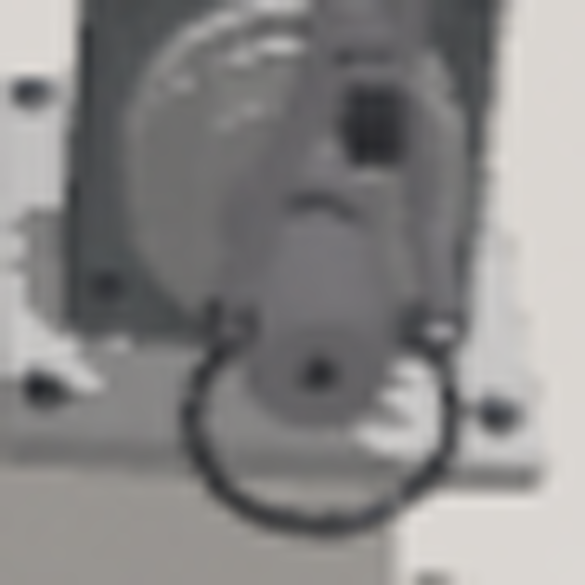

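```bash
python3 ring.py 10 .5279 .1645 .2081 .495 312 337 229 241 85; python3 - <<'E'
from h import *
s=ld("pics/scene10.npz")
y=.495;ax=np.array([np.cos(y),np.sin(y),0]);ay=np.array([-np.sin(y),np.cos(y),0])
e=onz(s,(324.06,228.2),.065);T=np.array([.5279,.1645,.2081])
print("axis rel TCP: lat %.4f along %.4f z %.4f"%((e-T)@ay,(e-T)@ax,.065-T[2]))
E
```

```text
n 41 centre lateral(ay) -0.0028, z rel TCP -0.1477, mean radius 0.0217, res 0.0033
trim 38 [-0.003  -0.1447] r 0.0236 min y,max y,min z -0.0269 0.0218 -0.1686
axis rel TCP: lat -0.0034 along 0.0141 z -0.1431
```

send_rows:
  series:
    - {"fingers": -1, "x": 0.1, "y": 0, "z": -0.03, "ax": -0.001, "ay": 0.002, "az": 0}
    - {"fingers": -1, "x": 0.15, "y": 0, "z": 0, "ax": 0, "ay": -0.002, "az": 0}
    - {"fingers": -1, "x": 0.1, "y": 0, "z": 0, "ax": 0, "ay": -0.002, "az": 0}

```text
clock: 12.52
eef_pos: [0.5374, 0.1695, 0.2097]
tcp_rot: [3.045, 0.768, -0.005]
ft_force: [1.1, 0.6, -1.9]
finger_gap: 0.0216
```

```bash
python3 look.py - .5774 .1913 .2095 .495
```

```text
clk 12.52 pos [0.5374 0.1695 0.2097] yaw 0.4944 tilt [-0.003  -0.0022] F [ 1.1  0.6 -1.9] gap 0.0216 qv 0.097
shift [ 1.518 -0.008  0.002] turn [ 0.0006  0.0046 -0.0008]
```

Well controlled. I continue onto the spindle in small steps.

send_rows:
  series:
    - {"fingers": -1, "x": 0.12, "y": 0, "z": 0, "ax": 0, "ay": 0.003, "az": 0}
    - {"fingers": -1, "x": 0.12, "y": 0, "z": 0, "ax": 0, "ay": 0, "az": 0}
    - {"fingers": -1, "x": 0.12, "y": 0, "z": 0, "ax": 0, "ay": -0.001, "az": 0}

```text
clock: 12.77
eef_pos: [0.5483, 0.1753, 0.2102]
tcp_rot: [3.045, 0.769, -0.001]
ft_force: [-0.4, 0.6, -1.8]
finger_gap: 0.0217
```

```bash
python3 look.py 11 .5774 .1913 .2095 .495; python3 - <<'E'
from h import *
s=cv2.imread("pics/scene11.png");t=cv2.imread("pics/top11.png")
a=cv2.resize(s[200:245,300:345],None,fx=12,fy=12,interpolation=cv2.INTER_CUBIC)
cv2.imwrite("pics/m.png",a)
E
```

```text
clk 12.77 pos [0.5483 0.1753 0.2102] yaw 0.4944 tilt [-0.0005 -0.0012] F [-0.4  0.6 -1.8] gap 0.0217 qv 0.119
shift [ 1.106 -0.01   0.023] turn [ 0.001   0.0013 -0.0007]
```

View pics/m.png

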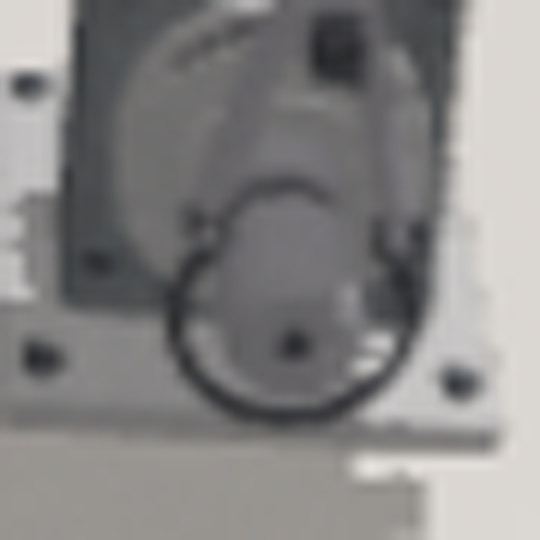

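View pics/top11.png

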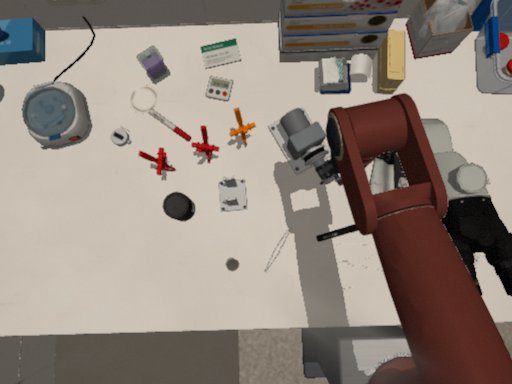

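send_rows:
  series:
    - {"fingers": -1, "x": 0.12, "y": 0, "z": 0.01, "ax": 0.001, "ay": 0.001, "az": 0}
    - {"fingers": -1, "x": 0.12, "y": 0, "z": 0, "ax": 0, "ay": 0, "az": 0}
    - {"fingers": -1, "x": 0.12, "y": 0, "z": 0, "ax": 0, "ay": 0, "az": 0}
    - {"fingers": -1, "x": 0.12, "y": 0, "z": 0, "ax": 0, "ay": -0.001, "az": 0}

```text
clock: 13.2
eef_pos: [0.5618, 0.1826, 0.2097]
tcp_rot: [3.046, 0.769, -0.002]
ft_force: [0.1, -0.5, -1.5]
finger_gap: 0.0216
```

```bash
python3 look.py - .5774 .1913 .2095 .495
```

```text
clk 13.20 pos [0.5618 0.1826 0.2097] yaw 0.4945 tilt [-0.0015 -0.0006] F [ 0.1 -0.5 -1.5] gap 0.0216 qv 0.117
shift [ 0.595 -0.009  0.005] turn [-0.0002  0.002  -0.0006]
```

send_rows:
  series:
    - {"fingers": -1, "x": 0.12, "y": -0.01, "z": 0, "ax": 0, "ay": 0.001, "az": -0.001}
    - {"fingers": -1, "x": 0.12, "y": 0, "z": 0, "ax": 0, "ay": 0, "az": 0}
    - {"fingers": -1, "x": 0.1, "y": 0, "z": 0, "ax": 0, "ay": 0, "az": 0}
    - {"fingers": -1, "x": 0, "y": 0, "z": 0, "ax": 0, "ay": 0, "az": 0}

```text
clock: 13.53
eef_pos: [0.5723, 0.1886, 0.2096]
tcp_rot: [-3.046, -0.77, 0.001]
ft_force: [0.0, -0.3, -2.3]
finger_gap: 0.0216
```

```bash
python3 look.py 12 .5774 .1913 .2095 .495; python3 - <<'E'
from h import *
s=cv2.imread("pics/scene12.png");t=cv2.imread("pics/top12.png")
cv2.imwrite("pics/n.png",cv2.resize(s[190:245,295:350],None,fx=10,fy=10,interpolation=cv2.INTER_CUBIC))
cv2.imwrite("pics/o.png",cv2.resize(t[130:190,290:360],None,fx=9,fy=9,interpolation=cv2.INTER_CUBIC))
E
```

```text
clk 13.53 pos [0.5723 0.1886 0.2096] yaw 0.4955 tilt [-0.0005 -0.0001] F [ 0.  -0.3 -2.3] gap 0.0216 qv 0.008
shift [0.191 0.001 0.003] turn [-0.0002  0.0007  0.0007]
```

View pics/n.png

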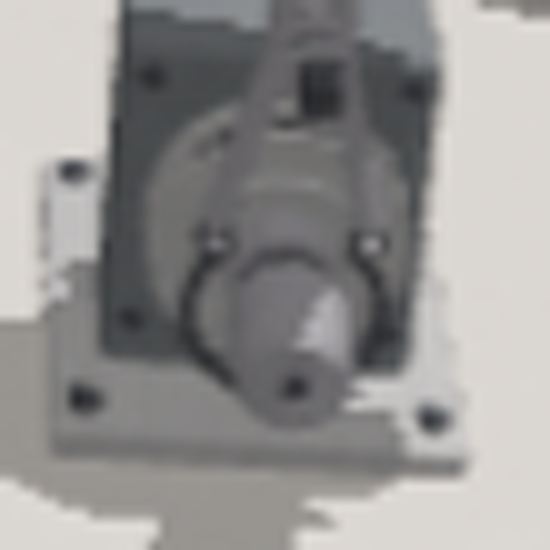

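View pics/o.png

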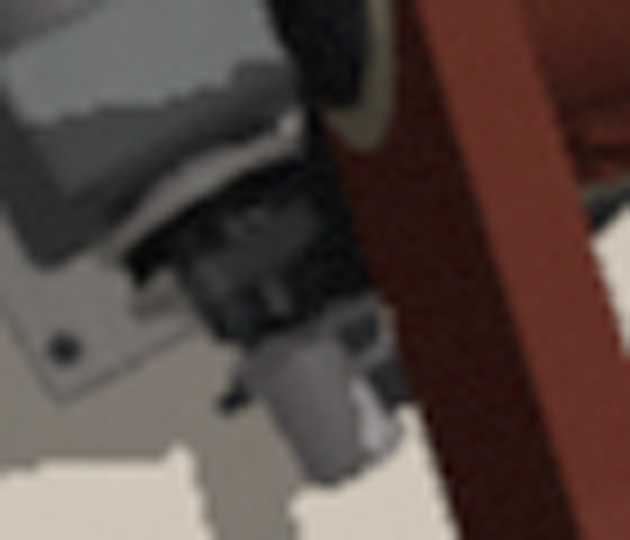

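```bash
python3 - <<'E'
from h import *
t=ld("pics/top12.npz");s=ld("pics/scene12.npz")
y=.495;ax=np.array([np.cos(y),np.sin(y),0]);ay=np.array([-np.sin(y),np.cos(y),0])
O=lambda u,v:(u/9-.44+290,v/9-.44+130)
for p in((235,392),(226,400),(245,380)):
  X=onz(t,O(*p),.065); print(p,"axial %.4f lat %.4f"%(X@ax,X@ay))
T=np.array([.5723,.1886,.2096]);print("TCP axial %.4f lat %.4f"%(T@ax,T@ay))
for p in((330,487),(402,432)): X=onz(t,O(*p),.065); print("end",X@ax,X@ay)
# where would ring extremes and groove land in o.png
Q=lambda X:(np.array(proj(t,X))+.44-[290,130])*9
for a in(.593,.5978,.6005): print(a,"ring left",Q(a*ax-.1075*ay+.0232*ay+[0,0,.065]),"right",Q(a*ax-.1075*ay-.0232*ay+[0,0,.065]))
g=cv2.cvtColor(cv2.imread("pics/top0.png"),cv2.COLOR_BGR2GRAY)
# groove edges in top0 along three lines on top of spindle
for L in(-.113,-.1085,-.104):
  for zz in (.077,):
    v=[]
    for a in np.arange(.575,.62,.001):
      u=proj(t,a*ax+L*ay+[0,0,zz]); v.append(int(cv2.getRectSubPix(g,(1,1),(float(u[0]),float(u[1])))[0,0]))
    print(L,v)
E
```

```text
(235, 392) axial 0.5916 lat -0.0866
(226, 400) axial 0.5909 lat -0.0832
(245, 380) axial 0.5931 lat -0.0908
TCP axial 0.5932 lat -0.1059
end 0.5554762648896631 -0.09536802177121835
end 0.5586874157292249 -0.12074536315837422
0.593 ring left [225.38134102 391.75463031] right [367.64865034 309.95841328]
0.5978 ring left [216.42002496 377.13266303] right [358.61910413 295.43664866]
0.6005 ring left [211.38460617 368.91648938] right [353.54532987 287.27675293]
-0.113 [120, 120, 120, 120, 120, 120, 120, 120, 120, 121, 121, 121, 121, 121, 119, 110, 99, 84, 66, 49, 50, 52, 51, 48, 46, 49, 62, 79, 97, 107, 114, 120, 120, 121, 121, 121, 120, 120, 120, 119, 117, 111, 106, 103, 111, 120]
-0.1085 [128, 128, 129, 129, 129, 129, 130, 131, 131, 131, 131, 132, 132, 132, 126, 117, 106, 88, 71, 55, 53, 52, 53, 53, 52, 53, 68, 84, 101, 114, 125, 132, 132, 132, 132, 132, 132, 131, 131, 133, 131, 123, 117, 116, 120, 127]
-0.104 [125, 125, 124, 124, 125, 124, 124, 124, 124, 125, 124, 124, 123, 123, 119, 114, 104, 88, 71, 60, 56, 54, 53, 53, 52, 56, 65, 79, 94, 107, 118, 124, 126, 127, 127, 127, 127, 127, 126, 126, 122, 117, 112, 115, 120, 127]
```

send_rows:
  series:
    - {"fingers": -1, "x": 0.1, "y": 0, "z": 0, "ax": 0, "ay": 0, "az": 0}
    - {"fingers": -1, "x": 0.07, "y": 0, "z": 0, "ax": 0, "ay": 0, "az": 0}
    - {"fingers": -1, "x": 0, "y": 0, "z": 0, "ax": 0, "ay": 0, "az": 0}
    - {"fingers": -1, "x": 0, "y": 0, "z": 0, "ax": 0, "ay": 0, "az": 0}

```text
clock: 13.97
eef_pos: [0.5765, 0.1909, 0.2094]
tcp_rot: [3.046, 0.77, -0.002]
ft_force: [-0.2, 0.1, -2.0]
finger_gap: 0.0218
```

```bash
python3 look.py 13 .5774 .1913 .2095 .495; python3 - <<'E'
from h import *
s=cv2.imread("pics/scene13.png");t=cv2.imread("pics/top13.png")
cv2.imwrite("pics/p.png",cv2.resize(s[200:240,300:345],None,fx=13,fy=13,interpolation=cv2.INTER_CUBIC))
cv2.imwrite("pics/q.png",cv2.resize(t[150:190,295:345],None,fx=12,fy=12,interpolation=cv2.INTER_CUBIC))
E
```

```text
clk 13.97 pos [0.5765 0.1909 0.2094] yaw 0.4953 tilt [-0.0013 -0.0004] F [-0.2  0.1 -2. ] gap 0.0218 qv 0.003
shift [ 0.031  0.003 -0.002] turn [-0.0004  0.0017  0.0004]
```

View pics/p.png

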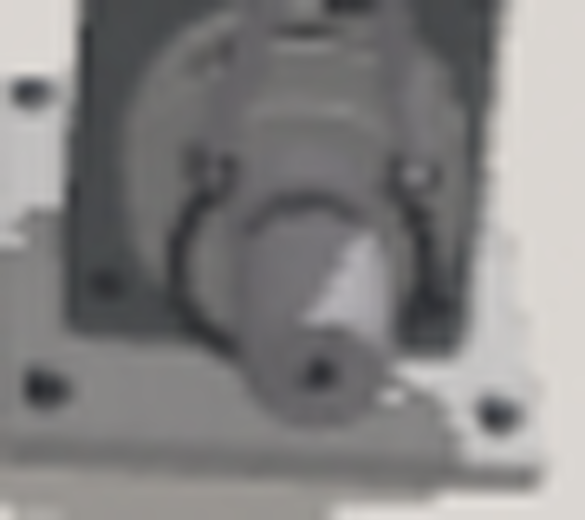

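View pics/q.png

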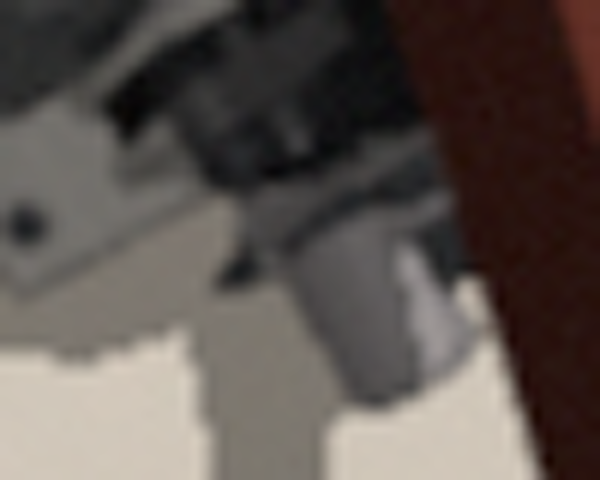

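```bash
python3 - <<'E'
from h import *
t=ld("pics/top13.npz");s=ld("pics/scene13.npz")
y=.495;ax=np.array([np.cos(y),np.sin(y),0]);ay=np.array([-np.sin(y),np.cos(y),0])
g=cv2.cvtColor(s["pixels"],cv2.COLOR_RGB2GRAY);print(g[210:232,310:338])
Q=lambda u,v:(u/12-.46+295,v/12-.46+150)
for p in((240,265),(228,275),(250,250)):
  X=onz(t,Q(*p),.065);print("top ring left axial %.4f lat %.4f"%(X@ax,X@ay))
T=np.array([.5765,.1909,.2094]);print("TCP",T@ax,T@ay)
def lat(u,v,a):
  c,d=ray(s,u,v);l=(a-c@ax)/(d@ax);X=c+l*d;return X@ay,X[2]
P=lambda u,v:(u/13-.46+300,v/13-.46+200)
print("ring L,R in plane", lat(*P(180,262),T@ax),lat(*P(425,262),T@ax), lat(*P(425,235),T@ax))
print("eyes", lat(*P(210,172),T@ax),lat(*P(415,176),T@ax))
e=onz(s,(324.06,228.2),.065);print("axis lat",e@ay, "px of axis at ring plane",(np.array(proj(s,(T@ax)*ax+(e@ay)*ay+[0,0,.065]))-[300,200]+.46)*13)
E
```

```text
[[108 109 110 109 104  99 101 101 105 112 112 112 112 112 111 110 110 109
  111 113 105 107 118 116 113 106  80 142]
 [109 110 110 104  86  83  98  99 107 113 112 113 116 118 116 114 112 111
  110 105  97 104 114 114 110 101  82 146]
 [111 111 111 105  80  71  86  69  93 110 111 114 119 119 118 117 115 110
  111  97  75 100 107  99 109 104  90 160]
 [111 111 111 106  83  78  94  75  92 108 110 113 116 116 116 115 115 112
  110  94  76 118 120  83 110 105  92 144]
 [110 111 110 108  94  70  77  74  96 107 106 101 100  96  98 104 110 111
  104  86  68  86  91  92 111 106 103 157]
 [109 112 111 103  75  52  67  86 100 100  90  77  75  72  74  79  92 103
  107  96  77  69  89 108 111 104 106 160]
 [103 109 108  94  56  72  98  99  98  89  82  89  90  97 105  98  82  90
  103 106  98  59  62  94 111 103 114 172]
 [100 110 103  78  55  88 107 100  91  79  96 112 115 116 117 116 111 109
  113 107 101  72  64  94 110  99 113 166]
 [ 99 113  99  55  71 103 109 102  96  98 109 112 115 116 117 117 122 145
  150 110 111  95  51  82 105  92 129 180]
 [ 90 110  97  54  81 113 113 105  99 103 109 1
[... 1377 characters left out ...]
3 133 132 132 133 127 111 105 105 102 104 102 107 108
  113 127 133 133 132 132 163 188 151  83]]
top ring left axial 0.5963 lat -0.0861
top ring left axial 0.5957 lat -0.0828
top ring left axial 0.5980 lat -0.0896
TCP 0.5979855034481963 -0.10586972024997178
ring L,R in plane (np.float64(-0.08573061105403465), np.float64(0.06395426898769907)) (np.float64(-0.132838148039739), np.float64(0.06671760441408814)) (np.float64(-0.13223393744366446), np.float64(0.07270630838769543))
eyes (np.float64(-0.0898225274652176), np.float64(0.08421728687588093)) (np.float64(-0.12901965821937036), np.float64(0.08558748188161025))
axis lat -0.1094165199600262 px of axis at ring plane [302.84759746 263.53443198]
```

send_rows:
  series:
    - {"fingers": -1, "x": 0.04, "y": 0, "z": 0, "ax": 0, "ay": 0.001, "az": 0}
    - {"fingers": -1, "x": 0, "y": 0, "z": 0, "ax": 0, "ay": 0, "az": 0}
    - {"fingers": -1, "x": 0, "y": 0, "z": 0, "ax": 0, "ay": 0, "az": 0}
    - {"fingers": -1, "x": 0, "y": 0, "z": 0, "ax": 0, "ay": 0, "az": 0}

```text
clock: 14.4
eef_pos: [0.5775, 0.1915, 0.2095]
tcp_rot: [-3.046, -0.77, 0.001]
ft_force: [0.2, 0.9, -1.7]
finger_gap: 0.0214
```

```bash
python3 look.py 14 .5774 .1913 .2095 .495; python3 - <<'E'
from h import *
s=cv2.imread("pics/scene14.png");t=cv2.imread("pics/top14.png")
cv2.imwrite("pics/r.png",np.hstack([cv2.resize(s[200:240,300:345],(400,356),interpolation=cv2.INTER_CUBIC),cv2.resize(t[150:190,300:340],(356,356),interpolation=cv2.INTER_CUBIC)]))
E
```

```text
clk 14.40 pos [0.5775 0.1915 0.2095] yaw 0.4953 tilt [-0.0004  0.    ] F [ 0.2  0.9 -1.7] gap 0.0214 qv 0.003
shift [-0.005  0.003  0.   ] turn [-0.0003  0.0005  0.0003]
```

View pics/r.png

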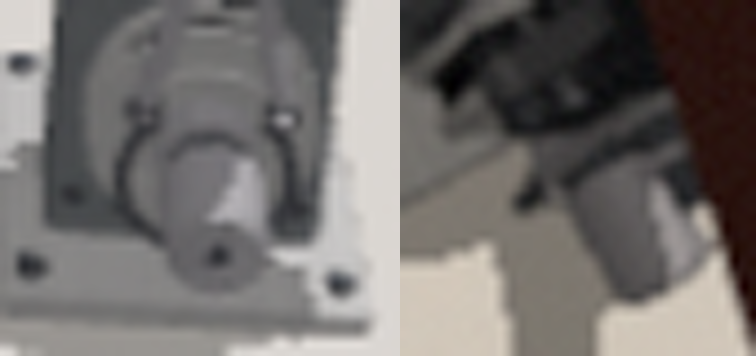

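View pics/top14.png

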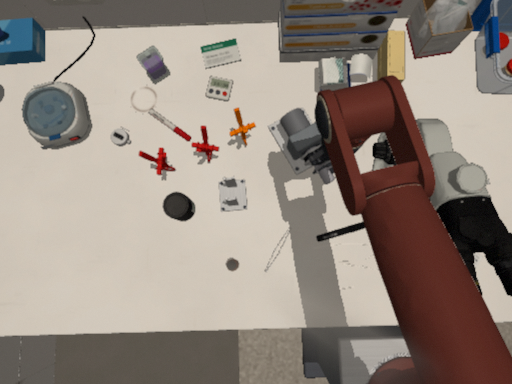

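The ring sits concentric around the spindle and in line with the groove band. The wrist carries only the pliers' weight (about 1.7 N), and the bystanders are where they were. I'm handing in.

```bash
python3 -c "
from station import robot
print(robot.finish_job()); s=robot.state(); print(s['clock'],s['eef_pos'],s['ft_force'],s['finger_gap'])"
```

```text
the job is handed in; nothing more can be done
None
the job is handed in; nothing more can be done
```

I handed the job in at about 14.4 s with the black-handled pliers still held. The ring is spread around the spindle at the groove.

What I did: squeezed the pliers to their stops with a 40–50 N grip, lifted them straight out of the stand and turned them to the spindle axis. I then slid the ring on in small, checked steps.

**Last checks**
- **Sideways:** ring centre about 0.5 mm from the spindle axis.
- **Height:** ring centre at about 65 mm, matching the axis.
- **Tilt:** under 0.1°.
- **Contact:** the side force at the wrist was under 1 N and the only load was about 1.7 N of weight, so nothing is touching the spindle.
- **Bystanders:** the jar, dropper bottle, marker and forceps look unmoved in the last top view.

**Checks that disagreed**
- **Cameras:** the two cameras differ by 2 to 5 mm sideways. I centred the ring by comparing it with the spindle within the scene view.
- **Along the spindle:** estimates of the groove's middle spread over about 3 mm. The ring sits near the middle of that spread, and the groove leaves about 3 mm on either side.
- **Finger gap:** it read 21.4 mm where I expected 26 mm at the stops. The handles may be squeezed slightly past them, and the fitted ring also came out a little wide.

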